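# Reset the belt drive and hold its push-in knob on

### The job

The packing belt's drive has tripped and its knob has come off. First press the reset plunger down to its stop and let it come back up; then pick up the knob, turn it so the flat in its bore matches the flat of the D-shaft on the control box, push it fully home onto the shaft, and push it on down so that the spring-loaded shaft goes in to its stop. Finish while still holding the knob pushed in (do not let go), and leave the carton, tape roll and marker alone.

Things in the scene. Friction and masses are not known exactly. Their poses are not given: they have to be found in the camera images.
- knob_center (a point): Centre of the loose grey knob, 18 mm above its underside. Block 40 mm long (its x), 26 wide (its y), 36 high, about 60 g, standing upright, bore down, on the bench. Grip it across the 26 mm width, on its flat parallel sides. A pointed nose sticks out 10 mm at its +x end, 22 to 35 mm up; a low dark rib on top runs from the middle to the nose. Axes: x to the nose, z up.
- knob_bore (a point): Mouth of the bore, at the centre of the knob's underside. The bore lies on the knob's vertical axis: D-shaped, 16 mm in diameter, 22 mm deep, its flat on the nose side (+x), 4.5 mm from the axis. Axes as the knob.
- knob_nose (a point): Tip of the knob's pointed nose: 29.7 mm along +x from the knob's axis, 29 mm above its underside. Axes as the knob.
- shaft_seat (a point): On the D-shaft's axis, at the top of its round shoulder (24 mm diameter, 76 mm above the bench while out), on which the fitted knob's underside sits; moves down with the shaft. Knob fully home: axes coincide, x axes point the same way, knob centre 18 mm above this point. Axes: x out of the shaft's flat, z up. The shaft is upright and does not turn.
- shaft_tip (a point): Centre of the steel D-shaft's upper end, 18 mm above the shoulder, 94 mm above the bench while out. The shaft is 14 mm in diameter with one flat, on its +x side, 3.5 mm from the axis; the last 3 mm are tapered.
- shaft (a joint): How far the D-shaft is pushed in, m: 0 out, 0.006 at its stop. A spring pushes it up with 5 N at the start, 11 N at the stop.
- plunger_top (a point): Centre of the top face of the reset plunger's head, a black disc 38 mm in diameter and 12 mm thick, on a smaller fixed grey box (90 x 90 x 45 mm); the top is 85 mm above the bench while up. It is pressed straight down.
- plunger (a joint): How far the reset plunger is pressed, m: 0 up, 0.010 at its stop. A spring pushes it up with 3 N at the start, 8 N at the stop.
- control_box: The grey fixed control box that carries the D-shaft in the middle of its top, 110 x 110 x 60 mm, with a round metal dial plate 68 mm in diameter; the dark marks around the plate leave a wide gap on the side of the shaft's flat (+x); origin at the centre of its underside on the bench.
- reset_unit: The grey fixed box that carries the plunger, 90 x 90 x 45 mm, with a 28 mm collar 12 mm high; origin at the centre of its underside on the bench.
- carton: Bystander: closed white and green carton, 120 (x) x 240 (y) x 75 mm high; origin at the centre of its underside.
- tape_roll: Bystander: roll of tape standing on its flat side, 90 mm in diameter, 48 mm high; origin at the centre of its underside.
- marker: Bystander: thick marker pen lying along its x, 130 mm long, 17 mm thick; origin on its underside near the middle.
There are look-alikes about, which are no part of the job. Several things look just like the part that bears knob_center: the one meant starts farthest to the robot's left.

How it is judged:
On the way, in this order (a step that is already met when the one before it is completed fails the run):
1. the reset plunger is pressed down to its stop (value of joint plunger above 0.009 m), for 0.1 s.
2. the plunger is back up and the knob is lifted clear of the bench (value of joint plunger below 0.002 m and height (world z) of knob_center above 0.05 m), for 0.1 s.
3. the knob is fully home on the D-shaft, nose on the side of the flat (z of knob_center in the frame of shaft_seat between 0.015 and 0.0205 m and horizontal distance between knob_center and shaft_seat below 0.004 m and angle between knob_center's own z axis and vertical below 0.12 rad and x of knob_nose in the frame of shaft_seat above 0.025 m), for 0.1 s.
At the end, for the whole second after the job is handed in: Knob fully home on the D-shaft (underside within 2.5 mm of the shoulder, axes within 4 mm, upright within 0.12 rad, nose on the flat's side), shaft held in at least 4.5 mm by the fingers on the knob (over 1 N on the knob, over 4 N on the shaft), plunger back up, through the last second (all of step 3 and value of joint shaft above 0.0045 m and value of joint plunger below 0.002 m and contact force between the fingers and knob above 1 N and contact force between knob and shaft above 4 N); the arm keeps its last pose, push and grip.
It fails at once if a bystander (carton, tape roll or marker) is pushed more than 30 mm (distance of any of carton, tape_roll, marker from where it was at the start of the episode above 0.03 m).
It also fails if it takes over 58 s, if anything falls off the work surface, if the arm or the gripper's body presses on something with over 40 N, if the wrist force passes 120 N, or if a joint passes its speed limit or range.

### The arm

A 6-joint arm with a two-finger parallel gripper is mounted at the origin on the work surface. World frame = base frame: x ahead of the robot, y to its left, z up, the work surface at z = 0. Lengths are in m, angles in rad, forces in N, time in s.
With the tool pointing down it reaches from about 0.325 to 0.85 m from the base axis. Payload 15.5 kg.
Tool frame: the origin (TCP) lies on the centre line of the jaws, within the pads' length; the fingertips stand 14 mm ahead of it and the grasp point (between the pads) lies 5 mm behind it (finger_overhang is the z of the fingertips in the tool frame, in m); z points along the fingers, y is the direction in which the jaws open and shut (so a half turn about z gives the same grasp; the last joint's range is limited). The gripper opens to 91 mm and grips with 3 to 60 N. Pads are 32 mm wide; open, the fingers measure 118 mm over their backs; the gripper's body (76 mm by 178 mm) begins 60 mm behind the grasp point.
Start: joints at [1.254, 0.494, 1.345, -0, 1.302, -0.096], TCP at [0.137, 0.61, 0.197] pointing down, gripper open.
Joint ranges: [-2.91, 2.91], [-0.82, 2.16], [0.22, 2.67], [-1.22, 4.37], [0.12, 2.79], [-3.08, 3.08]. Speed limits (rad/s): [1.89, 1.89, 2.57, 3.01, 3.01, 3.01].

### API

Orientations are given as a rotation vector (axis times angle).
In Python, from bench import * gives the robot as it stands.
- The arm moves only by the tool step_arm, never from a script. Its argument "motion" is a list of rows, each an object with "gripper": the closure, from -1 (fully open) to 1 (shut); "offset": the shift along the tool's x, y, z in mm, a list of three; "angular": the turn, a rotation vector about the tool's x, y, z in degrees, a list of three. In form: [{"gripper": gripper, "offset": [x, y, z], "angular": [wx, wy, wz]}, ...]. A call has 1 to 8 rows; each row shifts and turns the pose as measured when the row begins, along the tool's axes as they then stand; what a row does not reach is not made up. A row lasts 1/12 s, in which the tool goes at most 41.7 mm and 7.16 degrees, less where a joint would pass 70% of its speed; a pose out of reach is approached as far as the arm can. A call with a gripper value outside its range is refused whole. The fingers move at their own pace and stop on an object; the grip force is fixed at half the most. Time passes only in rows, so rows that do not move let the fingers close. It gives the time, the measured TCP pose, the force and the opening at its end, in the units of the state.
- get_state(): the state, without advancing time (a new reading comes with each control period).
- read_camera(name): name is "side" or "top"; returns (picture, depth): 420x560x3 uint8, red, green, blue; 420x560 float32, m along the optical axis (not along the pixel's ray), 0 where there is no reading.
- camera_params(name): a dict with "fx", "fy", "cx", "cy" (pixels), "rvec" (rotation vector, rad) and "tvec" (3), from world to camera coordinates, as OpenCV has them. Camera axes: x right, y down, z forward; pixel columns grow to the right and rows downward; lengths in m; the calibration is good to about 2 mm. A picture is of the moment at which its call begins. camera_params takes no time and is no camera call.
- finish_job(): hands the job in, once; it reports no verdict.
Trained networks look in the newest picture that a camera, given by its name, has taken for a name from the list of things; names that differ only in an ending like _2 or _b are one class to them, and where a whole thing is asked for, a point or a joint stands for the part that bears it (a point fixed in the world has none). Each returns a list of dicts, best first, with "conf" (0 to 1); they miss things now and then, are a little off and sometimes report something else, mostly with a low value. They report only what shows in the picture. A call takes as long as a camera call. They do not tell look-alikes from the thing itself.
- find_in(name, camera): "rect" ([left, top, width, height] in pixels, round what is visible of it).
- outline_of(name, camera): "region" (420x560 bool, what is visible of it) and "rect" ([left, top, width, height] in pixels, round what is visible of it).
- mark_of(name, camera): "position" ([column, row] in pixels: a listed point, or the origin of a listed thing).
The state is a dict: "clock": time; "joint_pos": joint angles; "qd": joint speeds; "tau": joint torques, N m; "tcp_pos": TCP position; "orientation": TCP orientation; "wrist_force": force on the tool from outside, world axes, zero at the start; "ft_torque": the same for the moment, N m; "grip_width": opening from 0.0 (shut) to 1.0 (fully open).
Only numpy, scipy, OpenCV 4.12 (cv2) and the standard library are available. Lean on these libraries where they do the work, as an engineer would, in place of code of your own. Each camera call takes 0.05 s, during which the arm holds its last target.

## Working session

There is one attempt and no reset: what is moved stays moved. The work goes in short steps, Python scripts to look and compute and a tool call to move; the robot and the scene stay as the last step left them, time stands still between calls to the robot, and variables do not carry over. Pictures are saved under pics/ and viewed, and the job is handed in when it is done.

Besides the shell and the picture viewer there is one more tool, called after "Emit:" as name(argument=value, ...), one argument or row to a line, values as JSON. step_arm: Moves the arm, as the interface text tells. Its arguments: {"type":"object","properties":{"motion":{"type":"array","items":{"type":"object","properties":{"gripper":{"type":"number"},"offset":{"type":"array","items":{"type":"number"}},"angular":{"type":"array","items":{"type":"number"}}}}}},"required":["motion"]}

```bash
mkdir -p pics; cat > h.py <<'E'
from bench import *
import numpy as np, cv2
from scipy.spatial.transform import Rotation as R
def cam(n):
    p=camera_params(n); K=np.array([[p['fx'],0,p['cx']],[0,p['fy'],p['cy']],[0,0,1]]); 
    return K,R.from_rotvec(np.ravel(p['rvec'])).as_matrix(),np.ravel(p['tvec'])
def proj(n,P):
    K,Rm,t=cam(n); c=(np.atleast_2d(P)@Rm.T+t)@K.T; return c[:,:2]/c[:,2:]
def atz(n,uv,z):
    K,Rm,t=cam(n); d=Rm.T@np.linalg.solve(K,[uv[0],uv[1],1]); o=-Rm.T@t
    return o+d*(z-o[2])/d[2]
def cloud(n,dep):
    K,Rm,t=cam(n); v,u=np.mgrid[:420,:560]; X=np.stack([(u-K[0,2])/K[0,0]*dep,(v-K[1,2])/K[1,1]*dep,dep],-1)
    return (X-t)@Rm
E
python3 - <<'E'
from h import *
for n in ("top","side"):
    im,d=read_camera(n); cv2.imwrite(f'pics/{n}0.png',im[:,:,::-1]); np.save(f'{n}0.npy',d)
    K,Rm,t=cam(n); print(n,K[0,0],-Rm.T@t, Rm[2])
for n in ("top","side"):
    for nm in ("knob_center","knob_nose","shaft_tip","plunger_top"):
        for m in mark_of(nm,n): print(n,nm,m)
print(get_state())
E
```

```text
top 522.3762640545532 [0.44375709 0.03649022 1.86354444] [ 0.08487203 -0.01121897 -0.9963287 ]
side 507.2859515264219 [-0.16933662 -0.95123683  0.76404181] [ 0.55331831  0.69153464 -0.46434761]
top knob_center {'position': [313.7, 260.6], 'conf': 0.49}
top knob_center {'position': [289.0, 228.8], 'conf': 0.48}
top knob_center {'position': [310.8, 222.1], 'conf': 0.48}
top knob_nose {'position': [293.1, 222.6], 'conf': 0.48}
top knob_nose {'position': [309.8, 269.8], 'conf': 0.47}
top knob_nose {'position': [314.8, 215.0], 'conf': 0.44}
top shaft_tip {'position': [355.9, 236.4], 'conf': 0.48}
top shaft_tip {'position': [293.7, 176.0], 'conf': 0.45}
side knob_center {'position': [262.4, 281.7], 'conf': 0.83}
side knob_center {'position': [300.5, 265.4], 'conf': 0.68}
side knob_center {'position': [275.0, 249.6], 'conf': 0.65}
side knob_nose {'position': [311.6, 259.5], 'conf': 0.8}
side knob_nose {'position': [283.6, 245.7], 'conf': 0.58}
side knob_nose {'position': [249.4, 283.7], 'conf': 0.52}
side shaft_tip {'position': [327.3, 269.3], 'conf': 0.66}
side plunger_top {'position': [227.4, 194.9], 'conf': 0.66}
{'clock': 0.5, 'joint_pos': array([ 1.25447328e+00,  4.93595959e-01,  1.34553275e+00, -1.46179806e-05,
        1.30252621e+00, -9.54964999e-02]), 'qd': array([ 3.95230520e-04, -1.86025453e-03, -1.10381467e-03,  1.09568187e-03,
       -7.01578868e-05, -8.20895803e-05]), 'tau': array([ 6.04121797e-04, -8.78094435e+01, -3.82024956e+01,  7.09371641e-02,
        4.48379503e-02, -3.62650565e-05]), 'tcp_pos': array([0.1368887 , 0.60979625, 0.19690637]), 'orientation': array([ 3.46162992e-01,  3.12246199e+00, -1.00254085e-04]), 'wrist_force': array([-0.52411706, -0.43745728,  0.70689429]), 'ft_torque': array([0.03416533, 0.0241497 , 0.01105414]), 'grip_width': 0.9964119615035365}
```

View pics/top0.png

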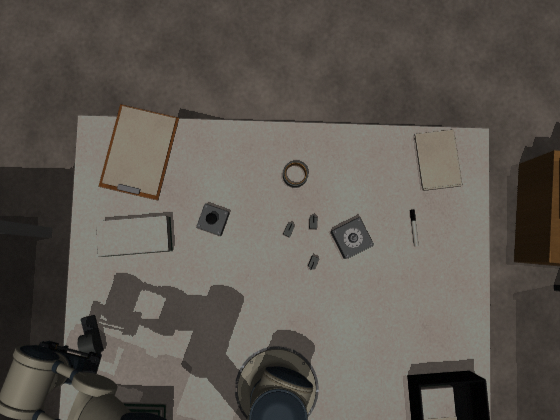

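View pics/side0.png

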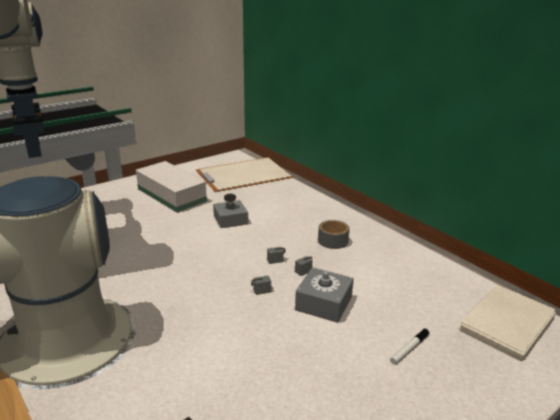

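```bash
python3 - <<'E'
import cv2
a=cv2.imread('pics/top0.png')[150:300,210:410]; cv2.imwrite('pics/topc.png',cv2.resize(a,(800,600),interpolation=cv2.INTER_CUBIC))
a=cv2.imread('pics/side0.png')[180:330,180:380]; cv2.imwrite('pics/sidec.png',cv2.resize(a,(800,600),interpolation=cv2.INTER_CUBIC))
E
```

```text
(no output)
```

View pics/topc.png

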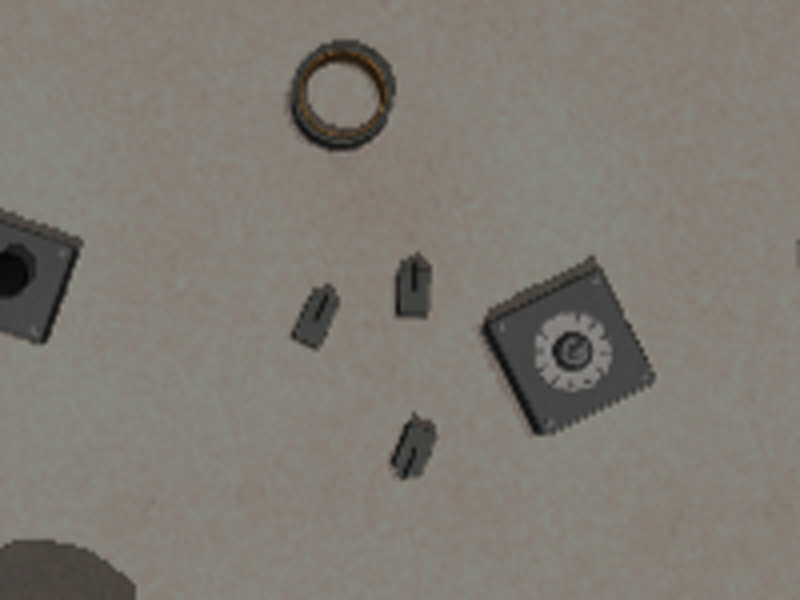

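View pics/sidec.png

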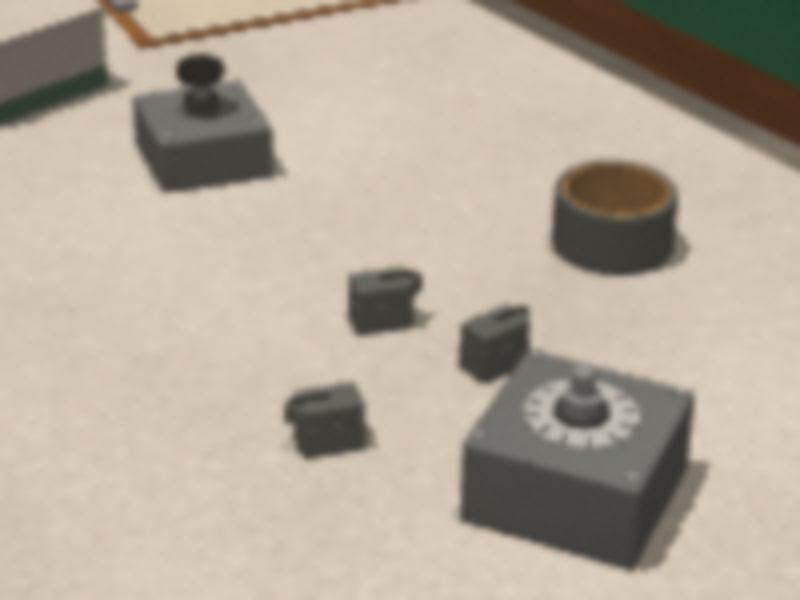

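The target knob is the leftmost one, at about (289,229) in the top view with its nose to the upper right. The plunger is at about (212,218) and the control box at about (354,237). Next I measure them precisely.

```bash
python3 - <<'E'
from h import *
a=cv2.imread('pics/top0.png'); b=cv2.imread('pics/side0.png')
A=cv2.resize(a[213:258,328:388],(800,600),interpolation=cv2.INTER_CUBIC); cv2.imwrite('pics/dialt.png',cv2.convertScaleAbs(A,alpha=1.8))
A=cv2.resize(b[262:304,296:352],(800,600),interpolation=cv2.INTER_CUBIC); cv2.imwrite('pics/dials.png',cv2.convertScaleAbs(A,alpha=1.5))
dt=np.load('top0.npy'); ct=cloud('top',dt); ds=np.load('side0.npy'); cs=cloud('side',ds)
print('shaft',atz('top',[355.9,236.4],.094),atz('side',[327.3,269.3],.094))
print('plg',atz('side',[227.4,194.9],.085),atz('top',[212.5,217],.085))
print('knobs top',[atz('top',u,.018).round(4) for u in ([289,228.8],[310.8,222.1],[313.7,260.6])],'nose',[atz('top',u,.029).round(4) for u in ([293.1,222.6],)])
print('side',[atz('side',u,.018).round(4) for u in ([275,249.6],[300.5,265.4],[262.4,281.7])],'nose',[atz('side',u,.029).round(4) for u in ([283.6,245.7],)])
def blob(nm,c,zr,rad,ctr):
    P=c.reshape(-1,3); m=(P[:,2]>zr[0])&(P[:,2]<zr[1])&(np.hypot(P[:,0]-ctr[0],P[:,1]-ctr[1])<rad)
    Q=P[m]; 
    if len(Q)<4: print(nm,len(Q));return
    (cx,cy),(w,h),an=cv2.minAreaRect(Q[:,:2].astype(np.float32)); print(nm,len(Q),Q.mean(0).round(4),'rect',round(cx,4),round(cy,4),round(w,4),round(h,4),round(an,1))
sh=atz('top',[355.9,236.4],.094);pl=atz('side',[227.4,194.9],.085);kn=atz('top',[289,228.8],.018)
for n,c in(('top',ct),('side',cs)):
    blob(n+' ctrltop',c,(.052,.066),.085,sh); blob(n+' shoulder+',c,(.07,.1),.04,sh); blob(n+' tip',c,(.086,.1),.04,sh)
    blob(n+' plunger',c,(.077,.1),.04,pl); blob(n+' resettop',c,(.04,.05),.07,pl)
    blob(n+' knobtop',c,(.030,.045),.045,kn); blob(n+' knob',c,(.008,.045),.045,kn)
E
```

```text
shaft [ 0.53062182 -0.25520372  0.094     ] [ 0.53957957 -0.24270942  0.094     ]
plg [0.57871381 0.2508163  0.085     ] [0.58313765 0.23426782 0.085     ]
knobs top [array([ 0.5544, -0.0301,  0.018 ]), array([ 0.5804, -0.1068,  0.018 ]), array([ 0.4448, -0.1201,  0.018 ])] nose [array([ 0.576 , -0.0436,  0.029 ])]
side [array([ 0.5692, -0.0035,  0.018 ]), array([ 0.5753, -0.1064,  0.018 ]), array([ 0.4509, -0.1057,  0.018 ])] nose [array([ 0.59  , -0.0154,  0.029 ])]
top ctrltop 817 [ 0.5272 -0.25    0.0598] rect 0.5273 -0.249 0.1085 0.1105 27.8
top shoulder+ 50 [ 0.5291 -0.2464  0.0798] rect 0.5369 -0.2486 0.0544 0.0377 4.8
top tip 11 [ 0.5263 -0.2499  0.0927] rect 0.5269 -0.2505 0.0103 0.0104 4.6
top plunger 91 [0.5789 0.2393 0.0853] rect 0.5795 0.2394 0.0349 0.0344 5.6
top resettop 400 [0.5776 0.2392 0.045 ] rect 0.5786 0.2397 0.0905 0.0892 73.0
top knobtop 77 [ 0.551  -0.0281  0.0365] rect 0.5524 -0.0287 0.0247 0.0473 69.9
top knob 110 [ 0.5504 -0.028   0.031 ] rect 0.5555 -0.039 0.0719 0.0665 12.1
side ctrltop 1268 [ 0.5222 -0.2566  0.061 ] rect 0.5292 -0.2487 0.1134 0.1114 28.7
side shoulder+ 97 [ 0.5265 -0.2516  0.0815] rect 0.5283 -0.2505 0.0221 0.0214 49.7
side tip 31 [ 0.5273 -0.2502  0.0915] rect 0.5273 -0.25 0.0105 0.0122 42.6
side plunger 80 [0.5774 0.237  0.085 ] rect 0.5792 0.2396 0.0386 0.0336 57.4
side resettop 359 [0.5742 0.2319 0.0461] rect 0.5792 0.2385 0.0974 0.0892 72.2
side knobtop 122 [ 0.5509 -0.0299  0.0362] rect 0.5529 -0.03 0.0324 0.0494 57.3
side knob 241 [ 0.5488 -0.0323  0.0278] rect 0.5524 -0.0308 0.0341 0.0495 57.3
```

View pics/dialt.png

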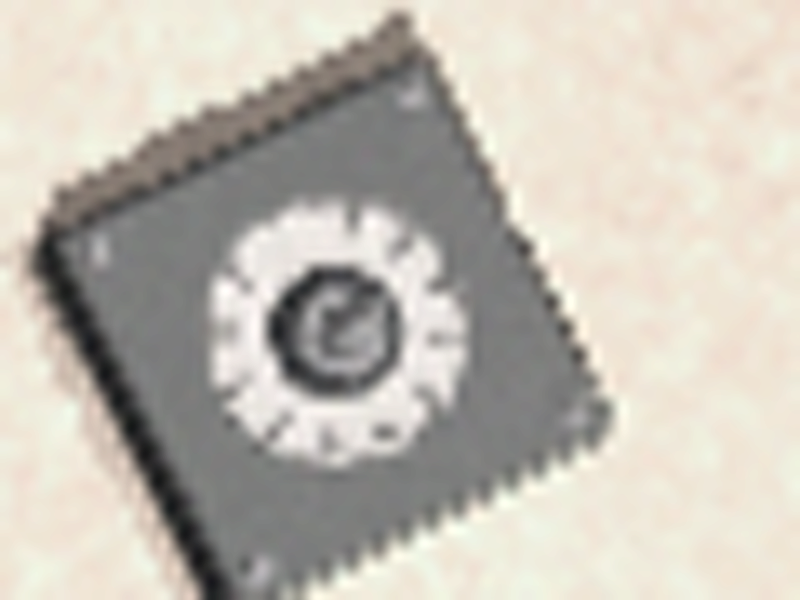

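View pics/dials.png

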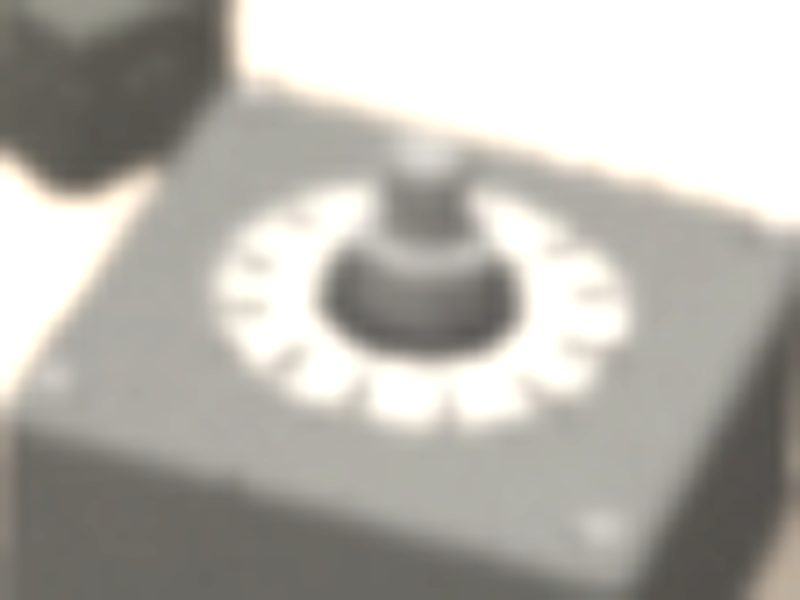

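```bash
cat > fit.py <<'E'
from h import *
from scipy.optimize import minimize
S=6
def render(n,V,roi):
    x0,y0,x1,y1=roi; uv=proj(n,V); uv=(uv-[x0-.5,y0-.5])*S-.5
    m=np.zeros(((y1-y0)*S,(x1-x0)*S),np.uint8)
    cv2.fillConvexPoly(m,cv2.convexHull((uv*16).round().astype(np.int32)),255,shift=4)
    return cv2.resize(m,(x1-x0,y1-y0),interpolation=cv2.INTER_AREA)/255.
def boxv(L,W,H): return np.array([[a*L/2,b*W/2,c] for a in(-1,1) for b in(-1,1) for c in(0,H)])
nose=np.array([[29.7,0,22],[29.7,0,35],[20,9,22],[20,-9,22],[20,9,35],[20,-9,35]])*1e-3
KN=np.vstack([boxv(.04,.026,.036),nose])
def tf(V,p,z=0): 
    c,s=np.cos(p[2]),np.sin(p[2]); return np.c_[V[:,0]*c-V[:,1]*s+p[0],V[:,0]*s+V[:,1]*c+p[1],V[:,2]+z]
E
python3 - <<'E'
from fit import *
ims={n:cv2.imread(f'pics/{n}0.png').astype(float) for n in('top','side')}
def fit(V,p0,views,rad,lab):
    rois={};seg={}
    for n in views:
        uv=proj(n,tf(V,p0)); lo=(uv.min(0)-rad).astype(int); hi=(uv.max(0)+rad).astype(int); roi=(*lo,*hi); rois[n]=roi
        I=ims[n][lo[1]:hi[1],lo[0]:hi[0]].mean(2)
        bg=np.median(I[ims[n][lo[1]:hi[1],lo[0]:hi[0]].mean(2)>np.percentile(I,60)]); fg=np.percentile(I,12)
        seg[n]=np.clip((bg-I)/(bg-fg),0,1)
    def cost(p): return sum(((render(n,tf(V,p),rois[n])-seg[n])**2).mean() for n in views)
    best=None
    for da in (-.15,0,.15):
        r=minimize(cost,[p0[0],p0[1],p0[2]+da],method='Nelder-Mead',options=dict(initial_simplex=np.array([[p0[0],p0[1],p0[2]+da]]*4)+np.vstack([np.zeros(3),np.diag([.004,.004,.1])]),xatol=1e-5,fatol=1e-7))
        if best is None or r.fun<best.fun: best=r
    print(lab,views,best.x[:2].round(4),np.degrees(best.x[2]).round(2),round(best.fun,4))
BX=boxv(.11,.11,.06);RX=boxv(.09,.09,.045)
for v in (['top'],['side'],['top','side']):
    fit(KN,[.548,-.026,-.45],v,4,'knob')
    fit(BX,[.528,-.249,.48],v,6,'box')
# dial marks
for n in('top','side'):
    c=np.array([.5275,-.2497]); th=np.radians(np.arange(0,360,2)); acc=0
    for r in(.028,.030,.032):
        P=np.c_[c[0]+r*np.cos(th),c[1]+r*np.sin(th),np.full(th.size,.061)]; uv=proj(n,P).astype(np.float32)
        acc=acc+cv2.remap(ims[n].mean(2).astype(np.float32),uv[:,0][None],uv[:,1][None],cv2.INTER_CUBIC)[0]
    acc/=3; print(n,[(int(2*i),int(acc[i])) for i in range(180) if acc[i]<acc[i-1] and acc[i]<=acc[(i+1)%180]])
    print(acc[:60:3].astype(int))
E
```

```text
knob ['top'] [ 0.5514 -0.0277] -22.76 0.0255
box ['top'] [ 0.5313 -0.248 ] 28.62 0.0815
knob ['side'] [ 0.5515 -0.0251] -18.57 0.0253
box ['side'] [ 0.5316 -0.2474] 30.12 0.1089
knob ['top', 'side'] [ 0.5502 -0.0265] -22.72 0.0558
box ['top', 'side'] [ 0.5319 -0.2472] 29.93 0.1913
top [(6, 124), (32, 123), (42, 127), (60, 92), (90, 90), (108, 125), (120, 86), (132, 123), (148, 82), (164, 118), (176, 93), (190, 112), (210, 91), (222, 113), (236, 84), (256, 121), (270, 101), (284, 119), (298, 72), (312, 126), (324, 84), (352, 83)]
[125 124 126 128 132 123 130 127 131 122  92 122 132 125 103  90 105 125
 125 115]
side [(2, 163), (38, 79), (84, 167), (110, 150), (136, 143), (176, 133), (206, 120), (224, 139), (238, 123), (254, 139), (272, 124), (306, 135), (338, 155)]
[164 170 180 173 147 108  82  82  84  92 127 158 173 172 167 174 180 172
 153 156]
```

```bash
cat > go.py <<'E'
from h import *
import sys
def need(p,yaw=None):
    """yaw: wanted world direction of tool x (deg, mod 180)"""
    s=get_state(); T=R.from_rotvec(s['orientation']); M=T.as_matrix()
    d=np.array(p)-s['tcp_pos']; print('tcp',s['tcp_pos'].round(4),'off tool mm',(M.T@d*1000).round(1),'F',s['wrist_force'].round(1),'grip',round(s['grip_width']*91,1),'t',round(s['clock'],2),'q6',s['joint_pos'][5].round(2))
    y0=np.degrees(np.arctan2(M[1,0],M[0,0])); print('tilt',np.degrees(np.arccos(-M[2,2])).round(2),'toolx yaw',y0.round(2))
    if yaw is not None:
        for y in (yaw,yaw+180):
            Md=np.array([[np.cos(np.radians(y)),np.sin(np.radians(y)),0],[np.sin(np.radians(y)),-np.cos(np.radians(y)),0],[0,0,-1]])
            print('turn',np.degrees((R.from_matrix(M.T@Md)).as_rotvec()).round(2))
if __name__=='__main__':
    a=[float(x) for x in sys.argv[1:]]; need(a[:3],a[3] if len(a)>3 else None)
E
python3 go.py .5785 .239 .15 -22
```

```text
tcp [0.1369 0.6098 0.1969] off tool mm [-512.1 -265.1   46.9] F [-0.5 -0.4  0.7] grip 90.7 t 0.5 q6 -0.1
tilt 0.0 toolx yaw 167.35
turn [-0.0000e+00 -1.0000e-02 -1.7065e+02]
turn [-0.    0.    9.35]
```

Emit:
step_arm(
  motion=[
    {"gripper":1,"offset":[-35,-18,1],"angular":[0,0,1.2]},
    {"gripper":1,"offset":[-35,-18,1],"angular":[0,0,1.2]},
    {"gripper":1,"offset":[-35,-18,1],"angular":[0,0,1.2]},
    {"gripper":1,"offset":[-35,-18,1],"angular":[0,0,1.2]},
    {"gripper":1,"offset":[-35,-18,1],"angular":[0,0,1.2]},
    {"gripper":1,"offset":[-35,-18,1],"angular":[0,0,1.2]},
    {"gripper":1,"offset":[-35,-18,1],"angular":[0,0,1.2]},
    {"gripper":1,"offset":[-35,-18,1],"angular":[0,0,1.2]},
  ],
)

```text
clock: 1.17
tcp_pos: [0.3664, 0.3883, 0.1883]
orientation: [0.6, 3.084, 0.008]
wrist_force: [0.7, 0.9, 0.7]
grip_width: 0.444
```

```bash
python3 go.py .5785 .239 .13 -22
```

```text
tcp [0.3664 0.3883 0.1883] off tool mm [-252.7  -59.1   57.8] F [0.7 0.9 0.7] grip 40.4 t 1.17 q6 -0.49
tilt 0.27 toolx yaw 157.98
turn [-7.0000e-02 -4.3000e-01  1.7998e+02]
turn [ 0.27 -0.05 -0.02]
```

Emit:
step_arm(
  motion=[
    {"gripper":1,"offset":[-36,-8.4,6],"angular":[0,0,0]},
    {"gripper":1,"offset":[-36,-8.4,6],"angular":[0,0,0]},
    {"gripper":1,"offset":[-36,-8.4,6],"angular":[0,0,0]},
    {"gripper":1,"offset":[-36,-8.4,6],"angular":[0,0,0]},
    {"gripper":1,"offset":[-36,-8.4,6],"angular":[0,0,0]},
    {"gripper":1,"offset":[-36,-8.4,6],"angular":[0,0,0]},
    {"gripper":1,"offset":[-36,-8.4,6],"angular":[0,0,0]},
  ],
)

```text
clock: 1.75
tcp_pos: [0.5872, 0.228, 0.1468]
orientation: [0.604, 3.08, 0.012]
wrist_force: [-0.1, 0.1, -0.4]
grip_width: 0.006
```

```bash
python3 go.py .5785 .239 .104 -22
```

```text
tcp [0.5872 0.228  0.1468] off tool mm [12.3  6.5 42.8] F [-0.1  0.1 -0.4] grip 0.5 t 1.75 q6 -0.91
tilt 0.47 toolx yaw 157.81
turn [ 1.6000e-01 -7.2000e-01  1.7981e+02]
turn [ 0.46  0.1  -0.19]
```

Emit:
step_arm(
  motion=[
    {"gripper":1,"offset":[12,6.5,14],"angular":[0.45,0.1,-0.2]},
    {"gripper":1,"offset":[0,0,14],"angular":[0,0,0]},
    {"gripper":1,"offset":[0,0,14],"angular":[0,0,0]},
    {"gripper":1,"offset":[0,0,0],"angular":[0,0,0]},
  ],
)

```text
clock: 2.08
tcp_pos: [0.5868, 0.2319, 0.1021]
orientation: [0.613, 3.078, 0.0]
wrist_force: [-1.0, 0.3, 0.3]
grip_width: -0.0
```

```bash
python3 go.py .5785 .239 .0885 -22
```

```text
tcp [0.5868 0.2319 0.1021] off tool mm [10.5  3.4 13.6] F [-1.   0.3  0.3] grip -0.0 t 2.08 q6 -0.89
tilt 0.2 toolx yaw 157.49
turn [ 3.1000e-01 -7.0000e-02  1.7948e+02]
turn [ 0.05  0.2  -0.51]
```

Emit:
step_arm(
  motion=[
    {"gripper":1,"offset":[10.5,3.4,0],"angular":[0,0,0]},
    {"gripper":1,"offset":[0,0,0],"angular":[0,0,0]},
    {"gripper":1,"offset":[0,0,5],"angular":[0,0,0]},
    {"gripper":1,"offset":[0,0,5],"angular":[0,0,0]},
  ],
)

```text
clock: 2.42
tcp_pos: [0.5783, 0.2404, 0.0942]
orientation: [0.611, 3.076, 0.002]
wrist_force: [0.1, 0.2, -0.1]
grip_width: 0.006
```

```bash
python3 go.py .5785 .239 .0885 -22
```

```text
tcp [0.5783 0.2404 0.0942] off tool mm [-0.7 -1.3  5.7] F [ 0.1  0.2 -0.1] grip 0.5 t 2.42 q6 -0.88
tilt 0.33 toolx yaw 157.52
turn [  0.47  -0.22 179.52]
turn [ 0.14  0.3  -0.48]
```

Emit:
step_arm(
  motion=[
    {"gripper":1,"offset":[0,0,3],"angular":[0,0,0]},
    {"gripper":1,"offset":[0,0,2],"angular":[0,0,0]},
    {"gripper":1,"offset":[0,0,0],"angular":[0,0,0]},
  ],
)

```text
clock: 2.67
tcp_pos: [0.5783, 0.2409, 0.0888]
orientation: [0.61, 3.075, 0.003]
wrist_force: [0.9, 0.3, 0.6]
grip_width: 0.005
```

```bash
python3 - <<'E'
from go import *
need([.5785,.239,.0885])
im,d=read_camera('side'); cv2.imwrite('pics/pl.png',cv2.resize(im[150:240,170:290,::-1],(800,600),interpolation=cv2.INTER_CUBIC))
E
```

```text
tcp [0.5783 0.2409 0.0888] off tool mm [-0.9 -1.6  0.3] F [0.9 0.3 0.6] grip 0.4 t 2.67 q6 -0.88
tilt 0.38 toolx yaw 157.57
```

View pics/pl.png

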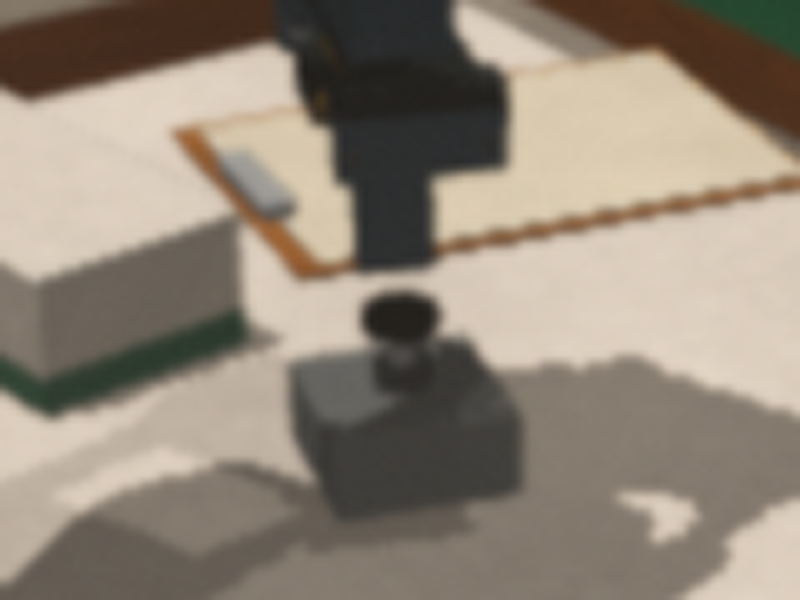

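The closed fingertips are still visibly above the disc: tip at crop (395,265), disc at (400,310). I measure the tip height from depth.

```bash
python3 - <<'E'
from go import *
for n in('side','top'):
    im,d=read_camera(n); c=cloud(n,d)
    P=c[(d>0)]; m=(np.hypot(P[:,0]-.578,P[:,1]-.24)<.03)&(P[:,2]>.05); Q=P[m]
    h,e=np.histogram(Q[:,2],np.arange(.05,.2,.005)); print(n,list(zip((e[:-1]*1000).round().astype(int),h)))
    for lo in(.08,.1,.11,.12):
        q=Q[(Q[:,2]>lo)&(Q[:,2]<lo+.01)]
        if len(q): print(lo,q.min(0).round(4),q.max(0).round(4))
uv=proj('side',[[.5783,.2409,.0748],[.5783,.2409,.0888],[.5785,.239,.085]]); print(uv,(uv-[170,150])*6.667)
E
```

```text
side [(np.int64(50), np.int64(17)), (np.int64(55), np.int64(23)), (np.int64(60), np.int64(11)), (np.int64(65), np.int64(9)), (np.int64(70), np.int64(0)), (np.int64(75), np.int64(12)), (np.int64(80), np.int64(22)), (np.int64(85), np.int64(47)), (np.int64(90), np.int64(1)), (np.int64(95), np.int64(0)), (np.int64(100), np.int64(0)), (np.int64(105), np.int64(3)), (np.int64(110), np.int64(21)), (np.int64(115), np.int64(20)), (np.int64(120), np.int64(15)), (np.int64(125), np.int64(20)), (np.int64(130), np.int64(15)), (np.int64(135), np.int64(16)), (np.int64(140), np.int64(16)), (np.int64(145), np.int64(20)), (np.int64(150), np.int64(17)), (np.int64(155), np.int64(3)), (np.int64(160), np.int64(0)), (np.int64(165), np.int64(0)), (np.int64(170), np.int64(0)), (np.int64(175), np.int64(0)), (np.int64(180), np.int64(0)), (np.int64(185), np.int64(0)), (np.int64(190), np.int64(0)), (np.int64(195), np.int64(0))]
0.08 [0.5606 0.2207 0.0801] [0.5986 0.2639 0.0892]
0.1 [0.5633 0.2329 0.1078] [0.5809 0.25   0.1095]
0.11 [0.5578 0.2218 0.1102] [0.5926 0.2527 0.1198]
0.12 [0.5593 0.2194 0.1204] [0.5875 0
[... 384 characters left out ...]
 np.int64(0)), (np.int64(115), np.int64(0)), (np.int64(120), np.int64(0)), (np.int64(125), np.int64(0)), (np.int64(130), np.int64(0)), (np.int64(135), np.int64(0)), (np.int64(140), np.int64(0)), (np.int64(145), np.int64(0)), (np.int64(150), np.int64(0)), (np.int64(155), np.int64(0)), (np.int64(160), np.int64(0)), (np.int64(165), np.int64(0)), (np.int64(170), np.int64(0)), (np.int64(175), np.int64(0)), (np.int64(180), np.int64(0)), (np.int64(185), np.int64(0)), (np.int64(190), np.int64(0)), (np.int64(195), np.int64(0))]
[[229.14589542 199.06181335]
 [229.00961915 194.95167596]
 [229.44092025 196.27282179]] [[394.32568474 327.09510958]
 [393.41713091 299.69282364]
 [396.29261532 308.50090287]]
```

```bash
python3 - <<'E'
from go import *
d=np.load('side0.npy'); c=cloud('side',d); P=c[d>0]
m=(np.hypot(P[:,0]-.137,P[:,1]-.61)<.09)&(P[:,2]>.12); Q=P[m]; print('start',len(Q),Q[:,2].min() if len(Q) else 0)
h,e=np.histogram(Q[:,2],np.arange(.12,.36,.01)); print(h)
q=Q[Q[:,2]<.25]; print(q.min(0),q.max(0))
im,d=read_camera('side'); c=cloud('side',d); P=c[d>0]
Q=P[(np.hypot(P[:,0]-.578,P[:,1]-.24)<.06)&(P[:,2]>.1)&(P[:,2]<.25)]
for lo in np.arange(.1,.2,.01):
    q=Q[(Q[:,2]>lo)&(Q[:,2]<lo+.01)]
    if len(q): print(lo.round(2),len(q),q.min(0).round(3),q.max(0).round(3))
cv2.imwrite('pics/side1.png',im[:,:,::-1])
E
```

```text
start 3541 0.2143294369996991
[  0   0   0   0   0   0   0   0   0  15  51  45  41  47  47  46  33  63
 102 126  67 195  76]
[0.10771734 0.5410403  0.21432944] [0.16644522 0.66454837 0.24942453]
0.1 7 [0.565 0.234 0.108] [0.578 0.252 0.11 ]
0.11 35 [0.56  0.224 0.11 ] [0.592 0.257 0.12 ]
0.12 35 [0.557 0.223 0.121] [0.591 0.252 0.13 ]
0.13 36 [0.559 0.221 0.131] [0.59  0.253 0.14 ]
0.14 37 [0.559 0.22  0.14 ] [0.589 0.245 0.149]
0.15 20 [0.558 0.224 0.151] [0.587 0.241 0.156]
0.19 13 [0.533 0.229 0.19 ] [0.552 0.277 0.199]
```

View pics/side1.png

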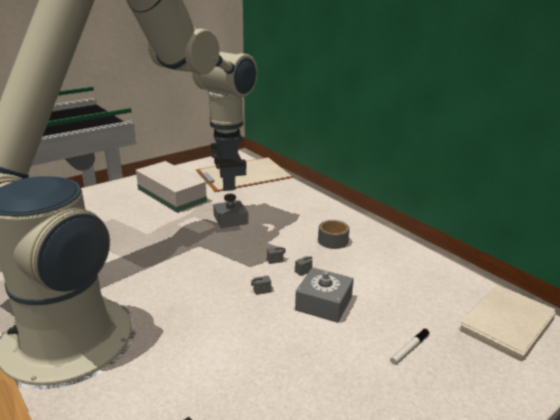

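Depth puts the fingertips about 19 mm above the reported TCP, both now and at the start. The stated figure is 14 mm below it. I check whether `bench` says anything about this, then go by force contact.

```bash
python3 - <<'E'
import bench; print([x for x in dir(bench) if x[0]!='_'])
from bench import *
print(globals().get('finger_overhang'))
E
```

```text
['IKError', 'camera_params', 'find_in', 'finger_overhang', 'finish_job', 'get_state', 'mark_of', 'outline_of', 'read_camera']
0.014
```

Emit:
step_arm(
  motion=[
    {"gripper":1,"offset":[-1,-1.6,5],"angular":[0,0,0]},
    {"gripper":1,"offset":[0,0,5],"angular":[0,0,0]},
    {"gripper":1,"offset":[0,0,4],"angular":[0,0,0]},
    {"gripper":1,"offset":[0,0,3],"angular":[0,0,0]},
    {"gripper":1,"offset":[0,0,0],"angular":[0,0,0]},
  ],
)

```text
clock: 3.28
tcp_pos: [0.5793, 0.2386, 0.0706]
orientation: [0.61, 3.074, 0.003]
wrist_force: [0.6, 0.3, -0.3]
grip_width: 0.004
```

Emit:
step_arm(
  motion=[
    {"gripper":1,"offset":[0,0,3],"angular":[0,0,0]},
    {"gripper":1,"offset":[0,0,3],"angular":[0,0,0]},
    {"gripper":1,"offset":[0,0,0],"angular":[0,0,0]},
  ],
)

```text
clock: 3.53
tcp_pos: [0.5795, 0.2387, 0.0641]
orientation: [0.61, 3.074, 0.004]
wrist_force: [-0.9, -0.9, 5.8]
grip_width: 0.006
```

```bash
python3 - <<'E'
from go import *
need([.5785,.239,.055],-22)
im,d=read_camera('side'); c=cloud('side',d); P=c[d>0]
Q=P[(np.hypot(P[:,0]-.578,P[:,1]-.24)<.025)&(P[:,2]>.05)&(P[:,2]<.25)]
print(np.histogram(Q[:,2],np.arange(.06,.12,.004))[0])
cv2.imwrite('pics/pl2.png',cv2.resize(im[150:240,170:290,::-1],(800,600),interpolation=cv2.INTER_CUBIC))
E
```

```text
tcp [0.5795 0.2387 0.0641] off tool mm [ 1.1 -0.1  9.1] F [-0.9 -0.9  5.8] grip 0.6 t 3.53 q6 -0.88
tilt 0.44 toolx yaw 157.54
turn [  0.61  -0.33 179.54]
turn [ 0.21  0.39 -0.46]
[ 9  0  3 12 13 18 19 14 13 14 10 13 15 14]
```

View pics/pl2.png

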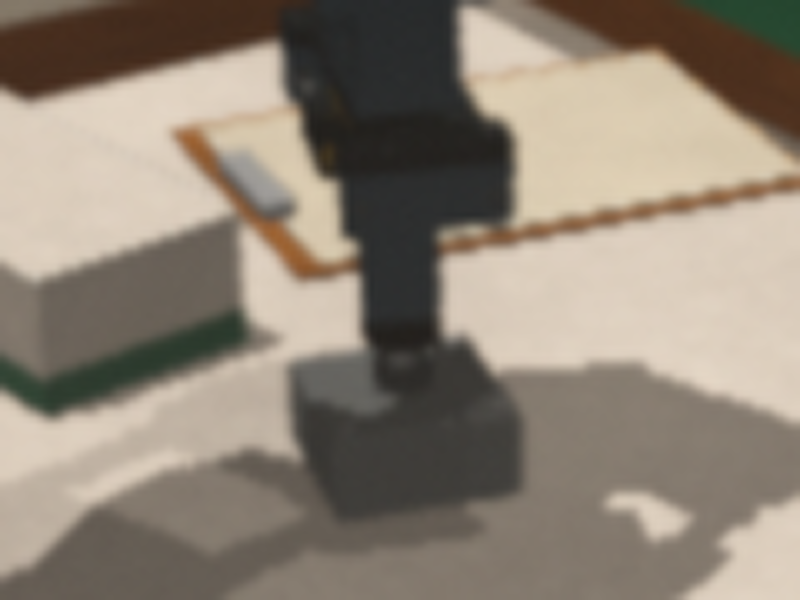

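The tips are on the plunger and part-way down: 5.8 N, about 5.5 mm. I push on to the stop.

Emit:
step_arm(
  motion=[
    {"gripper":1,"offset":[0,0,3.5],"angular":[0,0,0]},
    {"gripper":1,"offset":[0,0,2],"angular":[0,0,0]},
    {"gripper":1,"offset":[0,0,0.5],"angular":[0,0,0]},
  ],
)

```text
clock: 3.83
tcp_pos: [0.5796, 0.2387, 0.0592]
orientation: [0.61, 3.074, 0.004]
wrist_force: [-2.1, -1.0, 7.2]
grip_width: 0.007
```

Emit:
step_arm(
  motion=[
    {"gripper":1,"offset":[0,0,1],"angular":[0,0,0]},
    {"gripper":1,"offset":[0,0,1],"angular":[0,0,0]},
    {"gripper":1,"offset":[0,0,1],"angular":[0,0,0]},
  ],
)

```text
clock: 4.08
tcp_pos: [0.5797, 0.2388, 0.0581]
orientation: [0.61, 3.073, 0.004]
wrist_force: [-7.3, -3.2, 23.7]
grip_width: 0.003
```

The stop is reached: force jumped to 24 N. I hold briefly and then rise.

Emit:
step_arm(
  motion=[
    {"gripper":1,"offset":[0,0,0.5],"angular":[0,0,0]},
    {"gripper":1,"offset":[0,0,0.3],"angular":[0,0,0]},
  ],
)

```text
clock: 4.25
tcp_pos: [0.5796, 0.2387, 0.0587]
orientation: [0.609, 3.072, 0.005]
wrist_force: [-1.4, -0.9, 7.6]
grip_width: 0.004
```

Emit:
step_arm(
  motion=[
    {"gripper":1,"offset":[0,0,-12],"angular":[0,0,0]},
    {"gripper":1,"offset":[0,0,-20],"angular":[0,0,0]},
    {"gripper":1,"offset":[0,0,-25],"angular":[0,0,0]},
    {"gripper":1,"offset":[0,0,-25],"angular":[0,0,0]},
  ],
)

```text
clock: 4.58
tcp_pos: [0.5763, 0.2378, 0.1389]
orientation: [0.61, 3.079, -0.001]
wrist_force: [0.1, -0.8, -0.2]
grip_width: 0.004
```

```bash
python3 - <<'E'
from go import *
need([.5505,-.0265,.12],-22)
im,d=read_camera('side'); c=cloud('side',d); P=c[d>0]
Q=P[(np.hypot(P[:,0]-.578,P[:,1]-.24)<.025)&(P[:,2]>.05)&(P[:,2]<.25)]
print(np.histogram(Q[:,2],np.arange(.06,.12,.004))[0])
E
```

```text
tcp [0.5763 0.2378 0.1389] off tool mm [ -76.9 -254.2   19.2] F [ 0.1 -0.8 -0.2] grip 0.4 t 4.58 q6 -0.88
tilt 0.16 toolx yaw 157.57
turn [2.5000e-01 1.0000e-02 1.7957e+02]
turn [-0.01  0.16 -0.43]
[13  4  5  2  7 20 45 10  0  0  0  0  0  0]
```

Plunger is back up (disc top about 85 mm). The real tips sit about 16.5 mm above the reported TCP. Next I go above the knob with the jaws at about 50 mm.

Emit:
step_arm(
  motion=[
    {"gripper":-0.1,"offset":[-11,-36,0],"angular":[0,0.16,-0.4]},
    {"gripper":-0.1,"offset":[-11,-36,0],"angular":[0,0,0]},
    {"gripper":-0.1,"offset":[-11,-36,0],"angular":[0,0,0]},
    {"gripper":-0.1,"offset":[-11,-36,0],"angular":[0,0,0]},
    {"gripper":-0.1,"offset":[-11,-36,0],"angular":[0,0,0]},
    {"gripper":-0.1,"offset":[-11,-36,0],"angular":[0,0,0]},
    {"gripper":-0.1,"offset":[-11,-36,0],"angular":[0,0,0]},
  ],
)

```text
clock: 5.22
tcp_pos: [0.5578, -0.0258, 0.1466]
orientation: [0.58, 3.072, 0.013]
wrist_force: [0.9, -0.0, 0.8]
grip_width: 0.487
```

```bash
python3 go.py .5505 -.0265 .05 -22
```

```text
tcp [ 0.5578 -0.0258  0.1466] off tool mm [ 7.9 -4.4 96.5] F [ 0.9 -0.   0.8] grip 44.3 t 5.22 q6 -1.36
tilt 1.01 toolx yaw 158.6
turn [  -1.25    0.98 -179.39]
turn [0.63 0.8  0.61]
```

Emit:
step_arm(
  motion=[
    {"gripper":-0.2,"offset":[8,-4,20],"angular":[0.6,0.8,0.6]},
    {"gripper":-0.2,"offset":[0,0,30],"angular":[0,0,0]},
    {"gripper":-0.2,"offset":[0,0,25],"angular":[0,0,0]},
    {"gripper":-0.2,"offset":[0,0,0],"angular":[0,0,0]},
  ],
)

```text
clock: 5.55
tcp_pos: [0.5505, -0.0363, 0.0713]
orientation: [0.613, 3.075, -0.002]
wrist_force: [-1.8, 0.8, -0.1]
grip_width: 0.6
```

```bash
python3 - <<'E'
from go import *
need([.5505,-.0265,.03],-22)
im,d=read_camera('side'); c=cloud('side',d)
m=(c[...,2]>.04)&(c[...,2]<.12)&(np.hypot(c[...,0]-.5505,c[...,1]+.0265)<.08)&(d>0)
Q=c[m]; print(len(Q),Q.min(0),np.histogram(Q[:,2],np.arange(.04,.125,.005))[0])
Md=R.from_rotvec(get_state()['orientation']).as_matrix()
T=(Q-get_state()['tcp_pos'])@Md
for lo in np.arange(-.06,.02,.01):
    q=T[(T[:,2]>lo)&(T[:,2]<lo+.01)]
    if len(q): print(lo.round(2),len(q),q.min(0).round(3),q.max(0).round(3))
cv2.imwrite('pics/kn.png',cv2.resize(im[180:300,200:360,::-1],(800,600),interpolation=cv2.INTER_CUBIC))
im,d=read_camera('top');cv2.imwrite('pics/knt.png',cv2.resize(im[180:300,200:360,::-1],(800,600),interpolation=cv2.INTER_CUBIC))
E
```

```text
tcp [ 0.5505 -0.0363  0.0713] off tool mm [ 4.   9.1 41.3] F [-1.8  0.8 -0.1] grip 54.6 t 5.55 q6 -1.35
tilt 0.38 toolx yaw 157.46
turn [ 5.9000e-01 -1.0000e-02  1.7945e+02]
turn [ 0.01  0.38 -0.54]
183 [ 0.52030159 -0.10333434  0.04017293] [ 8  0  0  0  0  0  0  0  0  6 24 30 34 23 30 28]
-0.05 36 [-0.014 -0.041 -0.047] [ 0.019  0.034 -0.04 ]
-0.04 60 [-0.016 -0.042 -0.04 ] [ 0.018  0.034 -0.03 ]
-0.03 63 [-0.016 -0.039 -0.03 ] [ 0.019  0.032 -0.02 ]
-0.02 16 [-0.003 -0.036 -0.02 ] [ 0.018  0.032 -0.015]
```

View pics/kn.png

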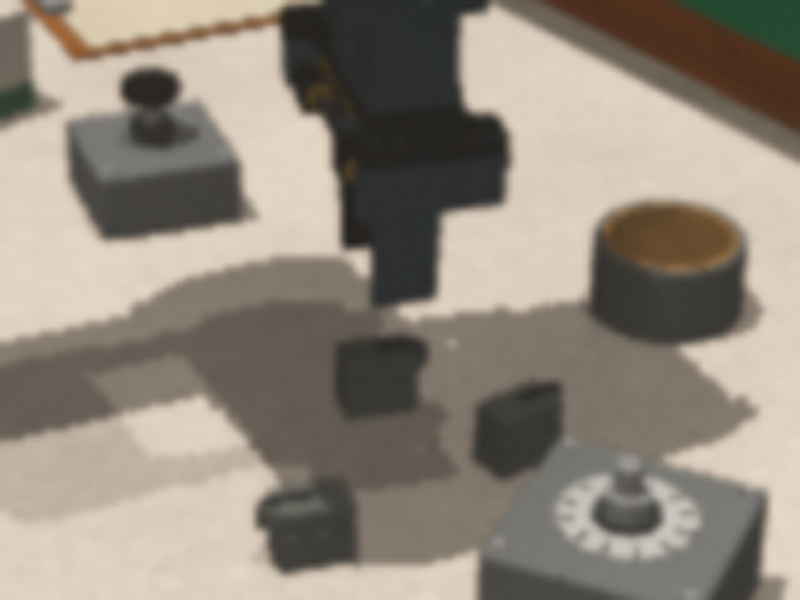

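The arm undershoots, so I correct laterally while still above the knob and then descend.

Emit:
step_arm(
  motion=[
    {"gripper":-0.2,"offset":[4,9,0],"angular":[0,0.4,-0.5]},
    {"gripper":-0.2,"offset":[0,0,0],"angular":[0,0,0]},
    {"gripper":-0.2,"offset":[0,0,10],"angular":[0,0,0]},
    {"gripper":-0.2,"offset":[0,0,5],"angular":[0,0,0]},
  ],
)

```text
clock: 5.98
tcp_pos: [0.5558, -0.0243, 0.0644]
orientation: [0.593, 3.074, 0.002]
wrist_force: [-0.5, 0.2, -0.6]
grip_width: 0.601
```

```bash
python3 - <<'E'
from go import *
need([.5505,-.0265,-.01],-22)
im,d=read_camera('top');cv2.imwrite('pics/knt2.png',cv2.resize(im[180:300,220:380,::-1],(800,600),interpolation=cv2.INTER_CUBIC))
im,d=read_camera('side');cv2.imwrite('pics/kns2.png',cv2.resize(im[210:285,230:330,::-1],(800,600),interpolation=cv2.INTER_CUBIC))
E
```

```text
tcp [ 0.5558 -0.0243  0.0644] off tool mm [ 4.9 -4.3 74.3] F [-0.5  0.2 -0.6] grip 54.7 t 5.98 q6 -1.34
tilt 0.64 toolx yaw 158.18
turn [  -0.96    0.28 -179.82]
turn [0.18 0.61 0.18]
```

View pics/kns2.png

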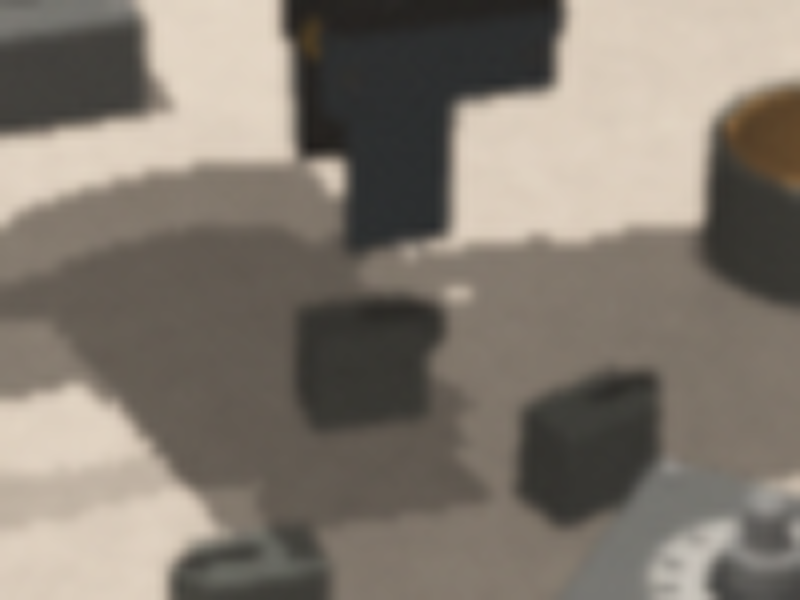

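Emit:
step_arm(
  motion=[
    {"gripper":-0.2,"offset":[5,-4,0],"angular":[0.2,0.6,0.2]},
    {"gripper":-0.2,"offset":[0,0,0],"angular":[0,0,0]},
    {"gripper":-0.2,"offset":[0,0,0],"angular":[0,0,0]},
  ],
)

```text
clock: 6.33
tcp_pos: [0.5485, -0.0266, 0.0641]
orientation: [-0.6, -3.081, 0.001]
wrist_force: [-0.0, 0.1, 0.2]
grip_width: 0.602
```

```bash
python3 go.py .5505 -.0265 -.01 -22
```

```text
tcp [ 0.5485 -0.0266  0.0641] off tool mm [-2.   0.9 74.1] F [-0.   0.1  0.2] grip 54.7 t 6.33 q6 -1.34
tilt 0.16 toolx yaw 157.95
turn [-2.2000e-01  1.2000e-01  1.7995e+02]
turn [-0.07 -0.14 -0.05]
```

Emit:
step_arm(
  motion=[
    {"gripper":-0.2,"offset":[-2,1,10],"angular":[0,0,0]},
    {"gripper":-0.2,"offset":[0,0,10],"angular":[0,0,0]},
    {"gripper":-0.2,"offset":[0,0,10],"angular":[0,0,0]},
    {"gripper":-0.2,"offset":[0,0,0],"angular":[0,0,0]},
  ],
)

```text
clock: 6.67
tcp_pos: [0.5513, -0.0268, 0.0315]
orientation: [-0.601, -3.082, 0.001]
wrist_force: [-1.0, 0.4, 0.1]
grip_width: 0.6
```

```bash
python3 go.py .5505 -.0265 -.01 -22
```

```text
tcp [ 0.5513 -0.0268  0.0315] off tool mm [ 0.8  0.  41.5] F [-1.   0.4  0.1] grip 54.6 t 6.67 q6 -1.34
tilt 0.09 toolx yaw 157.91
turn [-1.1000e-01  9.0000e-02  1.7991e+02]
turn [-0.05 -0.07 -0.09]
```

Emit:
step_arm(
  motion=[
    {"gripper":-0.2,"offset":[0.8,0,10],"angular":[0,0,0]},
    {"gripper":-0.2,"offset":[0,0,10],"angular":[0,0,0]},
    {"gripper":-0.2,"offset":[0,0,10],"angular":[0,0,0]},
    {"gripper":-0.2,"offset":[0,0,7],"angular":[0,0,0]},
    {"gripper":-0.2,"offset":[0,0,0],"angular":[0,0,0]},
  ],
)

```text
clock: 7.08
tcp_pos: [0.5496, -0.0264, -0.0102]
orientation: [-0.601, -3.079, 0.001]
wrist_force: [-0.0, -0.0, -0.1]
grip_width: 0.598
```

```bash
python3 - <<'E'
from go import *
need([.5505,-.0265,-.01],-22)
im,d=read_camera('top');cv2.imwrite('pics/knt3.png',cv2.resize(im[180:300,220:380,::-1],(800,600),interpolation=cv2.INTER_CUBIC))
im,d=read_camera('side');cv2.imwrite('pics/kns3.png',cv2.resize(im[210:285,230:330,::-1],(800,600),interpolation=cv2.INTER_CUBIC))
E
```

```text
tcp [ 0.5496 -0.0264 -0.0102] off tool mm [-0.9  0.2 -0.2] F [-0.  -0.  -0.1] grip 54.4 t 7.08 q6 -1.34
tilt 0.24 toolx yaw 157.91
turn [-3.4000e-01  1.4000e-01  1.7991e+02]
turn [-0.09 -0.22 -0.09]
```

View pics/kns3.png

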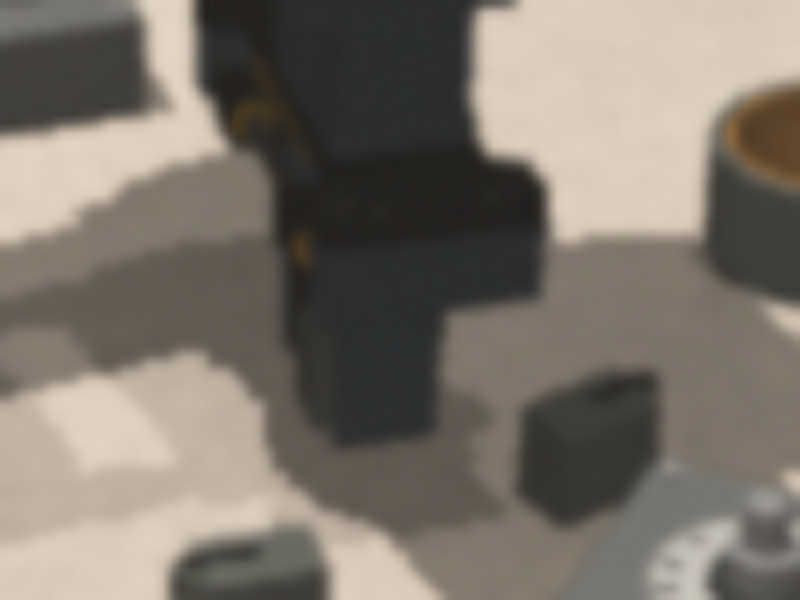

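The fingers straddle the knob, at crop (320-440, 250-440), so I close the gripper.

Emit:
step_arm(
  motion=[
    {"gripper":1,"offset":[0,0,0],"angular":[0,0,0]},
    {"gripper":1,"offset":[0,0,0],"angular":[0,0,0]},
    {"gripper":1,"offset":[0,0,0],"angular":[0,0,0]},
    {"gripper":1,"offset":[0,0,0],"angular":[0,0,0]},
    {"gripper":1,"offset":[0,0,0],"angular":[0,0,0]},
    {"gripper":1,"offset":[0,0,0],"angular":[0,0,0]},
  ],
)

```text
clock: 7.68
tcp_pos: [0.5516, -0.0267, -0.007]
orientation: [0.602, 3.083, -0.001]
wrist_force: [-0.5, 0.4, -0.5]
grip_width: 0.284
```

```bash
python3 - <<'E'
from go import *
need([.5505,-.0265,.12],-22)
im,d=read_camera('side');cv2.imwrite('pics/kns4.png',cv2.resize(im[210:285,230:330,::-1],(800,600),interpolation=cv2.INTER_CUBIC))
E
```

```text
tcp [ 0.5516 -0.0267 -0.007 ] off tool mm [   1.    -0.3 -127. ] F [-0.5  0.4 -0.5] grip 25.8 t 7.68 q6 -1.34
tilt 0.05 toolx yaw 157.92
turn [5.0000e-02 5.0000e-02 1.7992e+02]
turn [-0.03  0.03 -0.08]
```

View pics/kns4.png

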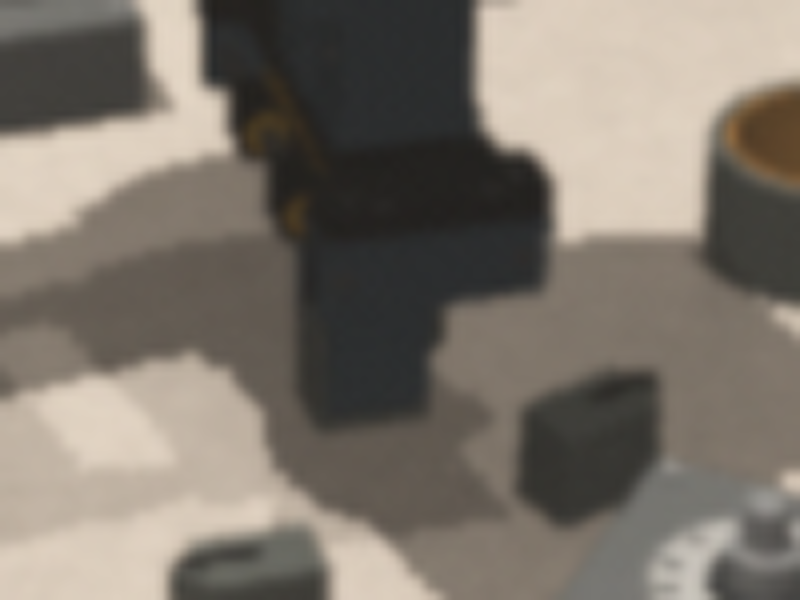

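Gripped at 25.8 mm opening. Now lifting.

Emit:
step_arm(
  motion=[
    {"gripper":1,"offset":[0,0,-10],"angular":[0,0,0]},
    {"gripper":1,"offset":[0,0,-22],"angular":[0,0,0]},
    {"gripper":1,"offset":[0,0,-25],"angular":[0,0,0]},
    {"gripper":1,"offset":[0,0,-25],"angular":[0,0,0]},
    {"gripper":1,"offset":[0,0,-25],"angular":[0,0,0]},
    {"gripper":1,"offset":[0,0,-20],"angular":[0,0,0]},
    {"gripper":1,"offset":[0,0,0],"angular":[0,0,0]},
  ],
)

```text
clock: 8.32
tcp_pos: [0.5499, -0.0263, 0.1285]
orientation: [-0.601, -3.081, 0.001]
wrist_force: [0.9, -0.2, 0.1]
grip_width: 0.282
```

```bash
python3 - <<'E'
from go import *
need([.528,-.2495,.13],28)
im,d=read_camera('side');cv2.imwrite('pics/side5.png',im[:,:,::-1])
cv2.imwrite('pics/kns5.png',cv2.resize(im[180:270,220:340,::-1],(800,600),interpolation=cv2.INTER_CUBIC))
print(proj('side',get_state()['tcp_pos']))
E
```

```text
tcp [ 0.5499 -0.0263  0.1285] off tool mm [ -63.6 -215.    -1.4] F [ 0.9 -0.2  0.1] grip 25.6 t 8.32 q6 -1.34
tilt 0.16 toolx yaw 157.91
turn [-2.0000e-01  1.0000e-02  1.2991e+02]
turn [-1.000e-02 -1.600e-01 -5.009e+01]
[[274.80465858 220.29614782]]
```

View pics/kns5.png

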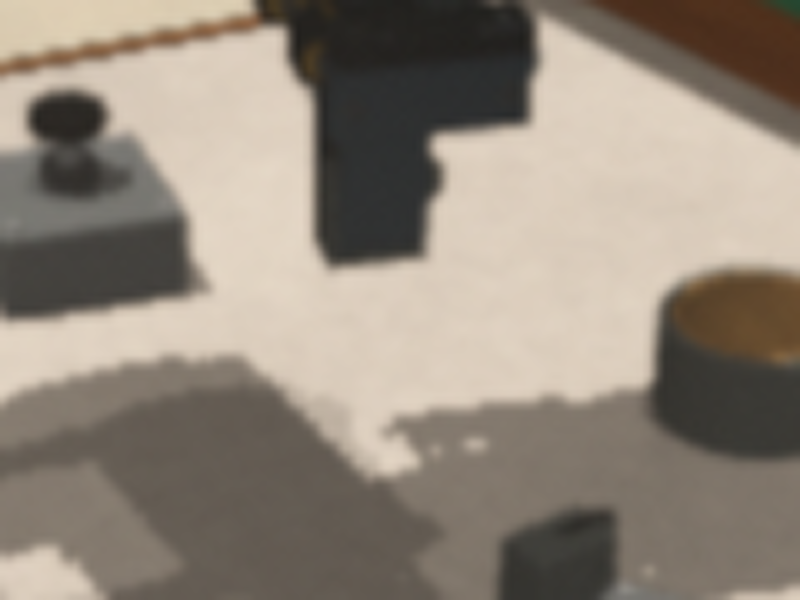

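```bash
python3 - <<'E'
from fit import *
s=get_state(); t=s['tcp_pos']; a=np.radians(-22)
im=cv2.imread('pics/side5.png')
big=cv2.resize(im[180:270,220:340],(800,600),interpolation=cv2.INTER_CUBIC)
for dz,col in((.007,(0,0,255)),(.011,(0,255,0)),(.003,(255,0,0))):
    V=tf(KN,[t[0],t[1],a],t[2]+dz); uv=(proj('side',V)+.5-[220,180])*6.667
    cv2.polylines(big,[cv2.convexHull(uv[8:].round().astype(np.int32))],True,col,1)
    cv2.polylines(big,[cv2.convexHull(uv[:8].round().astype(np.int32))],True,col,1)
cv2.imwrite('pics/ov.png',big)
E
```

```text
(no output)
```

View pics/ov.png

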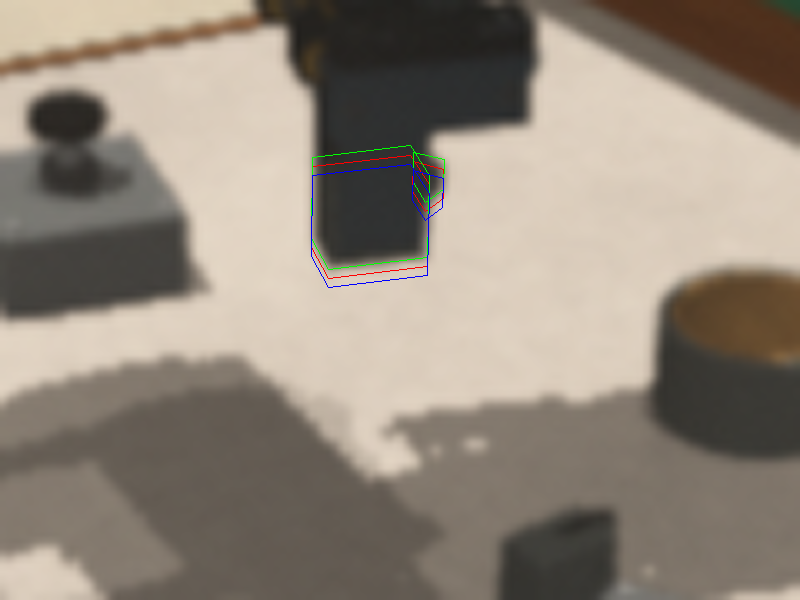

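The knob is in hand with its nose at crop (440,180), matching the model. The underside is about 10.5 mm above the reported TCP height. Next I carry it over the shaft.

Emit:
step_arm(
  motion=[
    {"gripper":1,"offset":[-9,-31,0],"angular":[0,0,0]},
    {"gripper":1,"offset":[-9,-31,0],"angular":[0,0,0]},
    {"gripper":1,"offset":[-9,-31,0],"angular":[0,0,0]},
    {"gripper":1,"offset":[-9,-31,0],"angular":[0,0,0]},
    {"gripper":1,"offset":[-9,-31,0],"angular":[0,0,0]},
    {"gripper":1,"offset":[-9,-31,0],"angular":[0,0,0]},
    {"gripper":1,"offset":[-9,-28,0],"angular":[0,0,0]},
    {"gripper":1,"offset":[0,0,0],"angular":[0,0,0]},
  ],
)

```text
clock: 9.03
tcp_pos: [0.5235, -0.2549, 0.1237]
orientation: [-0.591, -3.077, -0.001]
wrist_force: [-0.0, -0.7, -1.3]
grip_width: 0.283
```

Emit:
step_arm(
  motion=[
    {"gripper":1,"offset":[0,0,0],"angular":[0,0,-7]},
    {"gripper":1,"offset":[0,0,0],"angular":[0,0,-7]},
    {"gripper":1,"offset":[0,0,0],"angular":[0,0,-7]},
    {"gripper":1,"offset":[0,0,0],"angular":[0,0,-7]},
    {"gripper":1,"offset":[0,0,0],"angular":[0,0,-7]},
    {"gripper":1,"offset":[0,0,0],"angular":[0,0,-7]},
    {"gripper":1,"offset":[0,0,0],"angular":[0,0,-6]},
    {"gripper":1,"offset":[0,0,0],"angular":[0,0,0]},
  ],
)

```text
clock: 9.7
tcp_pos: [0.5181, -0.2542, 0.1171]
orientation: [0.747, -3.035, -0.021]
wrist_force: [-0.9, -0.2, -1.0]
grip_width: 0.285
```

```bash
python3 go.py .528 -.2495 .115 28
```

```text
tcp [ 0.5181 -0.2542  0.1171] off tool mm [-11.   -0.5   2. ] F [-0.9 -0.2 -1. ] grip 25.9 t 9.7 q6 -2.61
tilt 1.19 toolx yaw -152.35
turn [ -1.09  -1.52 179.63]
turn [ 0.97 -0.7  -0.36]
```

Emit:
step_arm(
  motion=[
    {"gripper":1,"offset":[-11,-0.5,0],"angular":[1,-0.7,-0.4]},
    {"gripper":1,"offset":[0,0,0],"angular":[0,0,0]},
    {"gripper":1,"offset":[0,0,0],"angular":[0,0,0]},
  ],
)

```text
clock: 9.95
tcp_pos: [0.5282, -0.2481, 0.1156]
orientation: [-0.748, 3.051, -0.0]
wrist_force: [-0.6, -0.7, -1.9]
grip_width: 0.284
```

```bash
python3 go.py .528 -.2495 .115 28
```

```text
tcp [ 0.5282 -0.2481  0.1156] off tool mm [ 0.8 -1.1  0.6] F [-0.6 -0.7 -1.9] grip 25.8 t 9.95 q6 -2.59
tilt 0.01 toolx yaw -152.46
turn [2.0000e-02 1.0000e-02 1.7954e+02]
turn [-0.01  0.01 -0.46]
```

```bash
cat > look.py <<'E'
from fit import *
import sys
def look(tag,a=28,dz=.0105,bx=(.528,-.2495)):
    im,d=read_camera('side'); s=get_state(); t=s['tcp_pos']; M=R.from_rotvec(s['orientation']).as_matrix()
    yaw=np.arctan2(-M[1,0],-M[0,0]); 
    x0,y0=280,215; big=cv2.resize(im[y0:y0+90,x0:x0+120,::-1],(800,600),interpolation=cv2.INTER_CUBIC)
    big=cv2.convertScaleAbs(big,alpha=1.5)
    def dr(V,col):
        uv=(proj('side',V)+.5-[x0,y0])*6.667; cv2.polylines(big,[cv2.convexHull(uv.round().astype(np.int32))],True,col,1)
    V=tf(KN,[t[0],t[1],yaw],t[2]+dz); dr(V[:8],(0,0,255)); dr(V[8:],(0,255,0))
    th=np.linspace(0,2*np.pi,40)
    for r,z in((.007,.094),(.012,.076),(.034,.0605)): dr(np.c_[bx[0]+r*np.cos(th),bx[1]+r*np.sin(th),z+0*th],(255,0,0))
    cv2.imwrite(f'pics/{tag}.png',big); return im,d,yaw
if __name__=='__main__': look(sys.argv[1])
E
python3 look.py s6
```

```text
(no output)
```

View pics/s6.png

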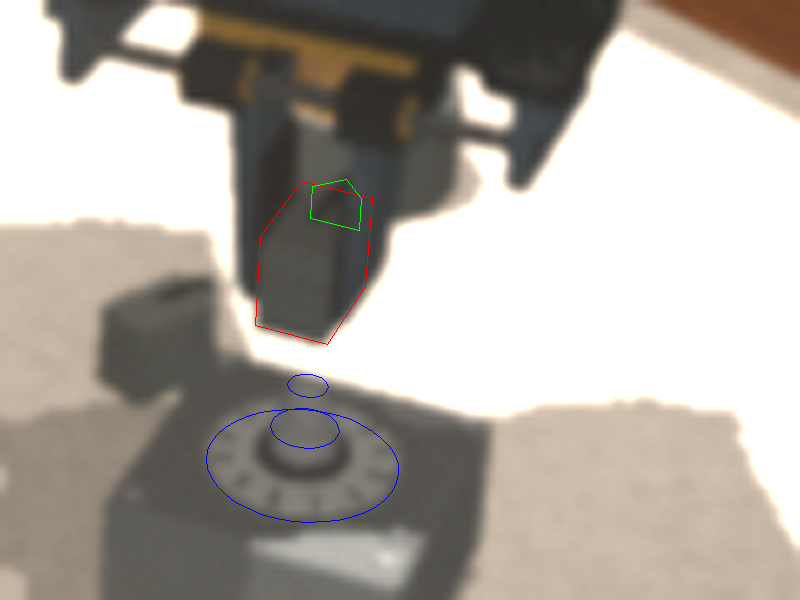

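The overlay lines up: knob end face at crop (258-328, 240-340), shaft tip at (308,385), dial ring correct. Depth gives the fore-aft position.

```bash
python3 - <<'E'
from look import *
im,d,yaw=look('s6b'); s=get_state(); t=s['tcp_pos']; c=cloud('side',d)
c_,s_=np.cos(yaw),np.sin(yaw)
P=c[d>0]-[t[0],t[1],t[2]+.0105]; L=np.c_[P[:,0]*c_+P[:,1]*s_,-P[:,0]*s_+P[:,1]*c_,P[:,2]]
m=(L[:,0]>-.035)&(L[:,0]<-.005)&(abs(L[:,1])<.009)&(L[:,2]>.004)&(L[:,2]<.033)
q=L[m]; print('end face x',len(q),np.median(q[:,0]),q[:,0].std(),'want -.020')
m=(abs(L[:,0]+.02)<.005)&(abs(L[:,1])<.03)&(L[:,2]>-.01)&(L[:,2]<.036); q=L[m];print('y',q[:,1].min(),q[:,1].max(),'z',np.percentile(q[:,2],[0,5,95]))
# end face plane yaw
m=(L[:,0]>-.03)&(L[:,0]<-.01)&(abs(L[:,1])<.011)&(L[:,2]>.002)&(L[:,2]<.034); q=L[m]
A=np.c_[q[:,1:],np.ones(len(q))]; print('slope',np.linalg.lstsq(A,q[:,0],rcond=None)[0])
# shaft cylinder from side depth
P=c[d>0]
for z0,z1,r in((.078,.093,.007),(.062,.075,.012)):
    q=P[(P[:,2]>z0)&(P[:,2]<z1)&(np.hypot(P[:,0]-.528,P[:,1]+.2495)<.022)]
    from scipy.optimize import least_squares
    f=least_squares(lambda p:np.hypot(q[:,0]-p[0],q[:,1]-p[1])-r,[.528,-.2495],loss='soft_l1',f_scale=.001); print('cyl',len(q),f.x,np.abs(f.fun).mean())
d0=np.load('side0.npy'); P=cloud('side',d0)[d0>0]
for z0,z1,r in((.078,.093,.007),(.062,.075,.012)):
    q=P[(P[:,2]>z0)&(P[:,2]<z1)&(np.hypot(P[:,0]-.528,P[:,1]+.2495)<.022)]
    f=least_squares(lambda p:np.hypot(q[:,0]-p[0],q[:,1]-p[1])-r,[.528,-.2495],loss='soft_l1',f_scale=.001); print('cyl',len(q),f.x,np.abs(f.fun).mean())
E
```

```text
end face x 87 -0.019306565716566058 0.0028273248476836355 want -.020
y -0.023462184786920873 0.02227514237982691 z [-0.00282396  0.00093907  0.03404502]
slope [-0.00153489  0.03944384 -0.01991022]
cyl 42 [ 0.53088296 -0.24822779] 0.0017452921119880539
cyl 119 [ 0.52687964 -0.24986587] 0.003884817209214538
cyl 41 [ 0.53019862 -0.2483813 ] 0.001813202522215945
cyl 118 [ 0.52718588 -0.2505326 ] 0.004148719216849712
```

```bash
python3 - <<'E'
from h import *
from scipy.optimize import minimize
for n in('top','side'):
    im=cv2.imread(f'pics/{n}0.png').mean(2).astype(np.float32)
    th=np.radians(np.arange(0,360,3)); out=[]
    if n=='side': th=th[np.abs((np.degrees(th)-51+180)%360-180)>40]
    def samp(p,r):
        P=np.c_[p[0]+r*np.cos(th),p[1]+r*np.sin(th),np.full(th.size,.0605)]; uv=proj(n,P).astype(np.float32)
        return cv2.remap(im,uv[:,0][None],uv[:,1][None],cv2.INTER_LINEAR)[0]
    # maximize radial contrast at r=34mm
    f=lambda p:-(samp(p,.0325).clip(0,200)-samp(p,.0365)).mean() 
    g=[(f([x,y]),x,y) for x in np.arange(.522,.536,.001) for y in np.arange(-.256,-.243,.001)]
    b=min(g); r=minimize(f,b[1:],method='Nelder-Mead',options=dict(initial_simplex=[b[1:],(b[1]+.001,b[2]),(b[1],b[2]+.001)])); print(n,r.x.round(4),r.fun)
E
```

```text
top [ 0.5282 -0.2497] -30.251630783081055
side [ 0.5326 -0.2445] -28.776142120361328
```

Emit:
step_arm(
  motion=[
    {"gripper":1,"offset":[0.8,-1.1,6],"angular":[0,0,-0.4]},
    {"gripper":1,"offset":[0,0,8],"angular":[0,0,0]},
    {"gripper":1,"offset":[0,0,7],"angular":[0,0,0]},
    {"gripper":1,"offset":[0,0,0],"angular":[0,0,0]},
  ],
)

```text
clock: 10.38
tcp_pos: [0.528, -0.25, 0.0928]
orientation: [-0.757, 3.049, -0.001]
wrist_force: [-0.1, -0.3, -1.5]
grip_width: 0.283
```

```bash
python3 go.py .528 -.2495 .085 28; python3 look.py s7
```

```text
tcp [ 0.528  -0.25    0.0928] off tool mm [-0.3  0.4  7.8] F [-0.1 -0.3 -1.5] grip 25.8 t 10.38 q6 -2.6
tilt 0.04 toolx yaw -152.13
turn [4.0000e-02 5.0000e-02 1.7987e+02]
turn [-0.03  0.02 -0.13]
```

View pics/s7.png

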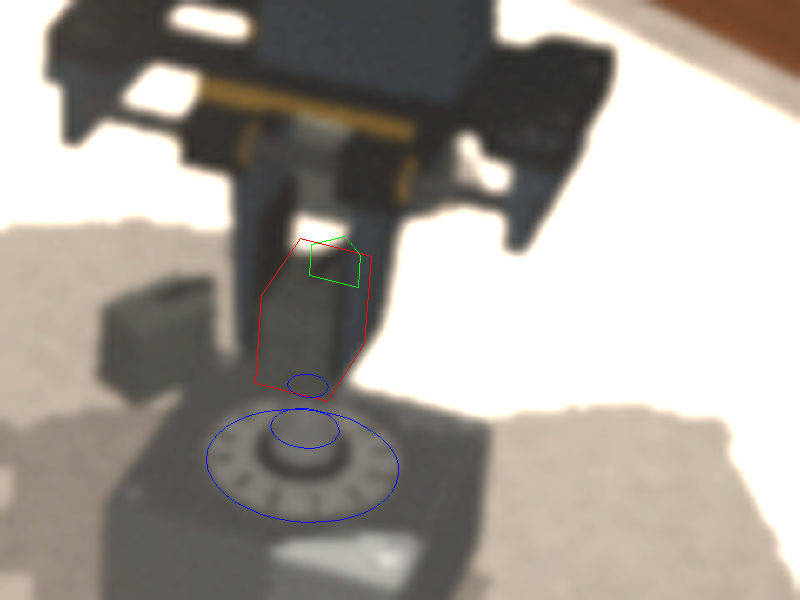

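Still aligned, so I lower slowly and watch the force.

Emit:
step_arm(
  motion=[
    {"gripper":1,"offset":[-0.3,0.4,4],"angular":[0,0,0]},
    {"gripper":1,"offset":[0,0,3],"angular":[0,0,0]},
    {"gripper":1,"offset":[0,0,3],"angular":[0,0,0]},
    {"gripper":1,"offset":[0,0,2],"angular":[0,0,0]},
  ],
)

```text
clock: 10.77
tcp_pos: [0.5292, -0.2499, 0.081]
orientation: [-0.755, 3.047, -0.003]
wrist_force: [1.0, 1.9, 6.4]
grip_width: 0.285
```

Contact at the tip: 6.4 N with a sideways reaction toward +x, +y. I yield about 1 mm that way.

Emit:
step_arm(
  motion=[
    {"gripper":1,"offset":[-0.8,0.6,0],"angular":[0,0,0]},
    {"gripper":1,"offset":[0,0,1],"angular":[0,0,0]},
    {"gripper":1,"offset":[0,0,1],"angular":[0,0,0]},
  ],
)

```text
clock: 11.02
tcp_pos: [0.5299, -0.249, 0.0786]
orientation: [-0.755, 3.047, -0.003]
wrist_force: [0.5, 0.1, -0.7]
grip_width: 0.285
```

```bash
python3 go.py .528 -.2495 .065 28; python3 look.py s8
```

```text
tcp [ 0.5299 -0.249   0.0786] off tool mm [ 1.9  0.5 13.6] F [ 0.5  0.1 -0.7] grip 26.0 t 11.02 q6 -2.6
tilt 0.2 toolx yaw -152.17
turn [  0.21   0.24 179.83]
turn [-0.15  0.13 -0.17]
```

View pics/s8.png

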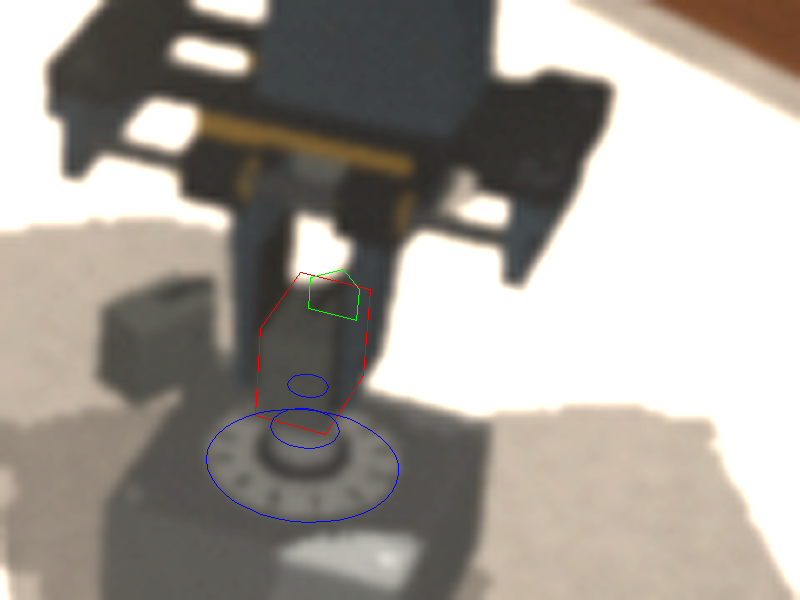

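Force dropped to zero, so the bore has slipped over the tip. I carry on down.

Emit:
step_arm(
  motion=[
    {"gripper":1,"offset":[0,0,2],"angular":[0,0,0]},
    {"gripper":1,"offset":[0,0,2],"angular":[0,0,0]},
    {"gripper":1,"offset":[0,0,2],"angular":[0,0,0]},
  ],
)

```text
clock: 11.32
tcp_pos: [0.5297, -0.249, 0.0721]
orientation: [-0.755, 3.047, -0.003]
wrist_force: [0.9, 0.1, 0.2]
grip_width: 0.286
```

Emit:
step_arm(
  motion=[
    {"gripper":1,"offset":[0,0,2],"angular":[0,0,0]},
    {"gripper":1,"offset":[0,0,2],"angular":[0,0,0]},
    {"gripper":1,"offset":[0,0,1.5],"angular":[0,0,0]},
    {"gripper":1,"offset":[0,0,0.5],"angular":[0,0,0]},
  ],
)

```text
clock: 11.65
tcp_pos: [0.5298, -0.2491, 0.0655]
orientation: [-0.755, 3.047, -0.003]
wrist_force: [-0.4, 1.7, 7.0]
grip_width: 0.283
```

It has seated on the shoulder (7 N at the predicted height). Now pushing the shaft in.

Emit:
step_arm(
  motion=[
    {"gripper":1,"offset":[0,0,1.5],"angular":[0,0,0]},
    {"gripper":1,"offset":[0,0,1.5],"angular":[0,0,0]},
    {"gripper":1,"offset":[0,0,1.5],"angular":[0,0,0]},
    {"gripper":1,"offset":[0,0,1.5],"angular":[0,0,0]},
  ],
)

```text
clock: 11.98
tcp_pos: [0.53, -0.2491, 0.0624]
orientation: [-0.755, 3.046, -0.005]
wrist_force: [-10.9, 6.4, 43.0]
grip_width: 0.284
```

```bash
python3 go.py .528 -.2495 .06 28; python3 look.py s9; python3 go.py .528 -.2495 .06
```

```text
tcp [ 0.53   -0.2491  0.0624] off tool mm [1.9 0.6 2.4] F [-10.9   6.4  43. ] grip 25.8 t 11.98 q6 -2.6
tilt 0.29 toolx yaw -152.16
turn [  0.27   0.37 179.84]
turn [-0.23  0.17 -0.16]
tcp [ 0.5299 -0.2491  0.0625] off tool mm [1.9 0.6 2.5] F [-8.8  4.7 33.3] grip 25.7 t 12.03 q6 -2.6
tilt 0.3 toolx yaw -152.16
```

View pics/s9.png

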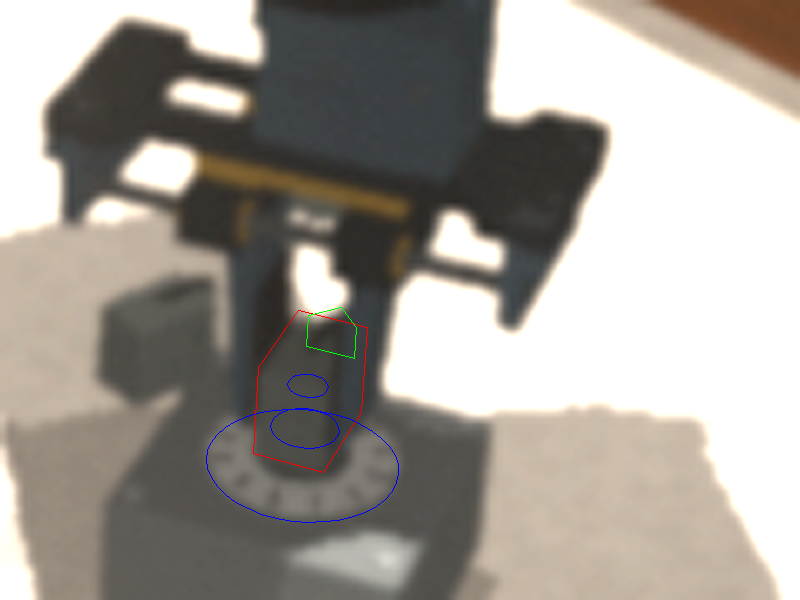

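The 43 N means the shaft has hit its stop. The force curve gives shoulder contact at TCP 68.7 mm and the stop at 62.7 mm. I ease to a moderate push and verify by depth.

Emit:
step_arm(
  motion=[
    {"gripper":1,"offset":[0,0,0.7],"angular":[0,0,0]},
    {"gripper":1,"offset":[0,0,0.7],"angular":[0,0,0]},
  ],
)

```text
clock: 12.2
tcp_pos: [0.5299, -0.2491, 0.0628]
orientation: [-0.755, 3.045, -0.006]
wrist_force: [-1.5, 1.9, 10.2]
grip_width: 0.286
```

```bash
python3 - <<'E'
from look import *
from go import need
im,d,yaw=look('s10'); need([.528,-.2495,.06],28); s=get_state(); t=s['tcp_pos']; c=cloud('side',d)
c_,s_=np.cos(yaw),np.sin(yaw)
P=c[d>0]-[t[0],t[1],0]; L=np.c_[P[:,0]*c_+P[:,1]*s_,-P[:,0]*s_+P[:,1]*c_,P[:,2]]
q=L[(L[:,0]>-.03)&(L[:,0]<-.01)&(abs(L[:,1])<.009)&(L[:,2]>.078)&(L[:,2]<.1)]; print('end face x',len(q),np.median(q[:,0]))
q=L[(abs(L[:,0]+.01)<.009)&(abs(L[:,1])<.009)&(L[:,2]>.098)&(L[:,2]<.115)]; print('top z',len(q),np.sort(q[:,2]).round(4)[-15:])
cv2.imwrite('pics/s10z.png',cv2.resize(cv2.convertScaleAbs(im[255:300,295:355,::-1],alpha=2.5),(800,600),interpolation=cv2.INTER_CUBIC))
P=c[d>0]; q=P[(np.hypot(P[:,0]-.5785,P[:,1]-.239)<.018)&(P[:,2]>.07)]; print('plunger z',np.median(q[:,2]))
E
```

```text
tcp [ 0.5298 -0.2491  0.0627] off tool mm [1.8 0.5 2.7] F [-2.2  1.2  9.2] grip 26.2 t 12.25 q6 -2.6
tilt 0.35 toolx yaw -152.15
turn [  0.31   0.45 179.85]
turn [-0.29  0.2  -0.15]
end face x 58 -0.01904532620367684
top z 41 [0.1076 0.1076 0.1076 0.1078 0.1079 0.108  0.1081 0.1081 0.1083 0.1083
 0.1084 0.109  0.1093 0.1106 0.1119]
plunger z 0.08586287580796298
```

View pics/s10z.png

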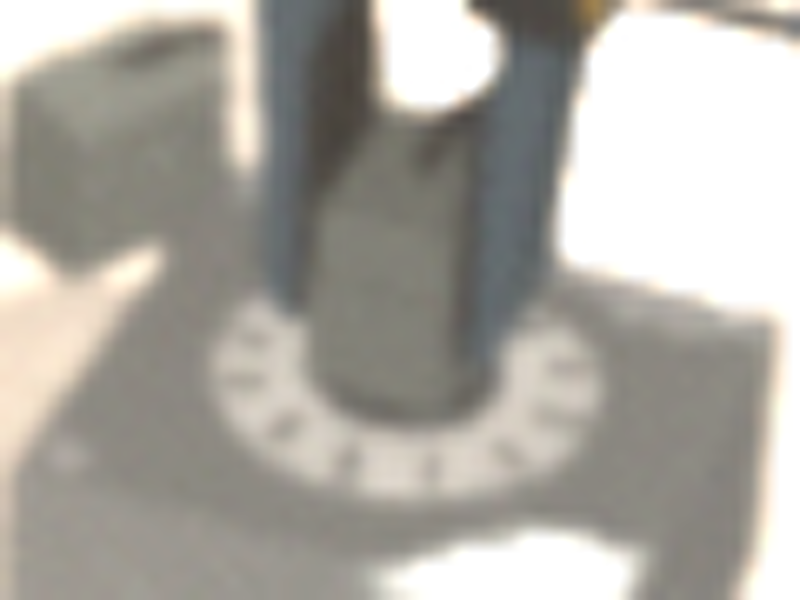

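The knob top is at about 107 mm, so its underside is about 71 mm and the shoulder is down at or near its 70 mm stop. The plunger is up and the nose points to the dial's gap. One firmer push for margin, then I hand in.

Emit:
step_arm(
  motion=[
    {"gripper":1,"offset":[0,0,1],"angular":[0,0,0]},
    {"gripper":1,"offset":[0,0,1],"angular":[0,0,0]},
  ],
)

```text
clock: 12.42
tcp_pos: [0.5299, -0.2491, 0.0625]
orientation: [-0.755, 3.044, -0.008]
wrist_force: [-7.4, 5.2, 25.1]
grip_width: 0.282
```

```bash
python3 - <<'E'
from go import *
need([.528,-.2495,.06],28); read_camera('side'); read_camera('side'); need([.528,-.2495,.06],28)
E
```

```text
tcp [ 0.5299 -0.2491  0.0625] off tool mm [1.9 0.6 2.5] F [-7.4  5.2 25.1] grip 25.6 t 12.42 q6 -2.6
tilt 0.41 toolx yaw -152.15
turn [  0.36   0.54 179.85]
turn [-0.34  0.23 -0.15]
tcp [ 0.5299 -0.2491  0.0626] off tool mm [1.9 0.6 2.5] F [-5.4  2.8 22.2] grip 25.9 t 12.52 q6 -2.6
tilt 0.41 toolx yaw -152.15
turn [  0.36   0.54 179.85]
turn [-0.34  0.23 -0.15]
```

The push holds steady at about 22 N with the shaft at its stop.

```bash
python3 -c "
from bench import *
print(finish_job()); s=get_state(); print(s['clock'],s['tcp_pos'],s['wrist_force'],s['grip_width'])"
```

```text
the job is handed in; nothing more can be done
None
the job is handed in; nothing more can be done
```

I reset the plunger, fitted the leftmost knob onto the D-shaft and pushed the shaft in to its stop. I handed in at about 12.5 s, still gripping and pushing; no verdict was reported.

- **Plunger:** the force rose to 24 N against its stop. It came back up, with the disc top at about 85 mm, and was still up at a later check.
- **Knob fit:** the nose points to the gap in the dial marks, at about 28°. The knob caught on the shaft tip (6 N), and I shifted it about 1 mm to let it drop on.
- **Shaft:** the shoulder took load at the expected height. About 6 mm further down it met a hard stop, peaking at 43 N on the wrist; I then eased off.
- **Last checks:**
  - The push held at 22 N, with the grip at 26 mm and the tilt at 0.4°.
  - Knob top measured about 107 mm by depth, against 106 mm expected at the stop.
  - Sideways error is about 2 mm against my camera estimate of the shaft axis.

**Disagreements:**
- The reported TCP height does not match the stated finger overhang. The fingertips are really about 16 mm above the reported TCP, not 14 mm below it, so I worked from contact forces and depth.
- The knob's height in the grip came out about 3 mm different from the pictures than from the contact forces. The contact forces fitted the stop better.

I did not re-check the carton, tape roll and marker for movement after the start. The arm never went near the tape roll or marker, and passed the carton only while pressing the plunger.

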